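# Mount the vial carriage on the dovetail rail and clamp it

## Task

Get the vial ready for the inspection camera: slide the aluminium vial carriage along the base plate onto the dovetail rail from the rail's free tapered end and on until it sits fully home against the steel stop, with the vial still standing in its nest. Then tighten its side clamp knob: swing the red wing over towards the camera until it lies about level. Do not tip the vial, and leave the other vials, the beaker and the box of caps where they are.

Things in the scene. Friction and masses are not known exactly. Their poses are not given: they have to be found in the camera images.
- bench: Fixed dark-grey base plate, 580 x 180 x 12 mm (top at z = 12 mm), with an aluminium dovetail rail along its middle. Origin: on the table under the stop's face. x axis: along the rail, towards stop and camera (about world +y); y: level, square to it (about world -x, robot's side). Plate: x -360 to +220, y -90 to +90 mm. Camera with white ring light from x = 94 mm on, 86 mm high above the table
- stop (a point): Point on the flat front face of the steel end stop that straddles the rail (58 mm wide, 24 mm tall above the plate): on the rail's centre line, 11 mm above the plate. Axes as those of the bench
- rail_end (a point): Tip of the rail's free end, on its centre line, on the plate's top, 170 mm before the stop. The rail is 14 mm tall, 22 mm wide at its foot, 36 mm at its top (flanks undercut 30 degrees); its last 25 mm taper by 6 mm a side as a lead-in. The carriage has 1 mm of play a side and cannot go on from above
- carriage_mid (a point): Centre (11 mm above the plate) of the loose aluminium carriage: a block 90 mm long (x), 70 wide (y), 22 tall, about 0.5 kg, lying on the plate before the rail's free end, a little to the robot's side of its line and somewhat turned. +x is its front; a dovetail groove runs through along x. Pushed on its plain back or side faces with about 3 N it slides. White vial nest on top, 36 mm square, 15 high
- carriage_front (a point): Centre of the carriage's front face (+x end), 11 mm above the plate: meets stop when the carriage is home, its axes then parallel to those of the bench
- clamp (a joint): Angle of the clamp knob on the carriage's -y side (away from the robot): 0 = red wing straight up, positive = clockwise seen facing the knob, wing leaning to the front (the stop), 1.57 = level; end stops -0.4 and 1.6. Starts loose, near 0. Stays where left; 4 to 7 N near the wing's tip turn it. Its screw drives a gib that grips the rail from about 1 rad and, tightened early, blocks the groove
- clamp_axis (a point): Point on the knob's axis (which runs along the carriage's y), in the wing's plane: 13 mm above the plate, 52 mm to the -y side of the carriage's centre. The black hub is 22 mm across and stands 22 mm out from the carriage's side
- clamp_tip (a point): Centre of the round end (13 mm ball) of the red wing, 40 mm from the knob's axis; the wing is a bar 10 mm thick
- vial_mid (a point): Centre of the loose amber vial with black cap and white top, 15 mm across, 45 mm tall, 14 g, standing in the 15 mm deep round nest at the middle of the carriage; 33.5 mm above carriage_mid. Its top is 67 mm above the plate
- redvial_mid (a point): Centre of a loose vial with a red top, same size, standing on the plate beside the rail on the robot's side, near the stop: leave it alone
- spare1_mid (a point): Centre of a loose white-topped vial in the blue rack (110 x 85 x 26 mm, nearer the robot, to its left): leave it alone
- spare2_mid (a point): Centre of a loose green-topped vial in the blue rack: leave it alone
- beaker_rim (a point): Centre of the mouth of a loose empty glass beaker, 68 mm across, 85 mm tall, on the table to the right: leave it alone
- capbox: Loose cardboard box of caps, 75 x 100 x 45 mm, on the table to the left: leave it alone. Origin under its centre
Things that resemble listed ones, but are neither listed nor needed, are in the scene too. Leave any pink look-alike of the part that bears carriage_mid alone.

How it is judged (in metres and radians):
On the way, in this order (a step that is already met when the one before it is completed fails the run):
1. the carriage is on the rail and home against the stop, clamp still loose (knob below 0.6 rad) (x of carriage_front in the frame of stop between -0.003 and 0.003 m and y of carriage_front in the frame of stop between -0.004 and 0.004 m and z of carriage_front in the frame of stop between -0.003 and 0.003 m and angle between the x axis of carriage_mid and the x axis of stop, either way round below 0.04 rad and value of joint clamp below 0.6 rad), for 0.2 s.
2. the clamp knob is tightened past 1.3 rad with the carriage home (x of carriage_front in the frame of stop between -0.003 and 0.003 m and y of carriage_front in the frame of stop between -0.004 and 0.004 m and z of carriage_front in the frame of stop between -0.003 and 0.003 m and angle between the x axis of carriage_mid and the x axis of stop, either way round below 0.04 rad and value of joint clamp above 1.3 rad), for 0.2 s.
At the end, for the whole second after the job is handed in: Carriage on the dovetail, front face within 3 mm of the stop, within 4 mm of the rail's centre line and 3 mm of its height, parallel within 0.04 rad; clamp knob past 1.3 rad; vial in its nest: within 6 mm of the middle, 29 to 39 mm above the carriage's centre, tilted under 0.15 rad (all of step 2 and horizontal distance between vial_mid and carriage_mid below 0.006 m and z of vial_mid in the frame of carriage_mid between 0.029 and 0.039 m and angle between vial_mid's own z axis and vertical below 0.15 rad); the robot touches nothing.
It fails at once if the vial on the carriage is tipped by more than 0.5 rad (angle between vial_mid's own z axis and vertical above 0.5 rad).
It fails at once if another vial is shifted by more than 20 mm or tipped by more than 0.5 rad (distance of any of redvial_mid, spare1_mid, spare2_mid from where it was at the start of the episode above 0.02 m or angle between any of redvial_mid, spare1_mid, spare2_mid's own z axis and vertical above 0.5 rad).
It fails at once if the beaker or the box of caps is shifted by more than 30 mm (distance of any of beaker_rim, capbox from where it was at the start of the episode above 0.03 m).
It also fails if it takes over 64 s, if anything falls off the work surface, if the arm or the gripper's body presses on something with over 40 N, if the wrist force passes 120 N, or if a joint passes its speed limit or range.

## Robot

A 7-joint arm with a two-finger parallel gripper is mounted at the origin on the work surface. World frame = base frame: x ahead of the robot, y to its left, z up, the work surface at z = 0. Lengths are in mm, angles in degrees, forces in N, time in s.
With the tool pointing down it reaches from about 425 to 950 mm from the base axis. Payload 16.7 kg.
Tool frame: the origin (TCP) lies on the centre line of the jaws, within the pads' length; the fingertips stand 14 mm ahead of it and the grasp point (between the pads) lies 5 mm behind it; z points along the fingers, y is the direction in which the jaws open and shut (so a half turn about z gives the same grasp; the last joint's range is limited). The gripper opens to 94 mm and grips with 3 to 60 N. Pads are 16 mm wide; open, the fingers measure 119 mm over their backs; the gripper's body (75 mm by 177 mm) begins 78 mm behind the grasp point.
Start: joints at [-8.566, 24.414, 4.234, 92.017, -1.954, 63.644, -3.845], TCP at [674.962, -0.018, 187.867] pointing down, gripper open.
Joint ranges: [-163.25, 163.25], [-28.42, 122.38], [-70.27, 78.77], [12.13, 141.07], [-58.53, 238.53], [9.26, 117.41], [-156.51, 156.51]. Speed limits (degrees/s): [108.29, 108.29, 136.94, 136.94, 172.46, 172.46, 172.46].

## Interface

Orientations are given as a 3x3 rotation matrix whose columns are the frame's x, y, z axes.
In Python, from cell import sense, cams, workorder gives the robot as it stands.
- The arm moves only by the tool step_arm, never from a script. Its argument "steps" is a list of rows, each an object with "dp": the shift along the tool's x, y, z in mm, a list of three; "turn": the turn about the tool's z in rad; "fingers": the finger opening in mm, from 0 to 94. A call has 1 to 12 rows; each row shifts and turns the commanded pose from where the row before left it, along the tool's axes as they then stand; what a row does not reach is not made up. A row lasts 1/8 s, in which the tool goes at most 62.5 mm and 10.7 degrees, less where a joint would pass 70% of its speed; a pose out of reach is approached as far as the arm can. A call is refused whole if a number of a shift passes 62.5 or a number of a turn 0.188, either way. A call with a gripper value outside its range is refused whole. The fingers move at their own pace and stop on an object; "grip_force" is the grip in N (left out, the last holds). Time passes only in rows, so rows that do not move let the fingers close. It gives the time, the measured TCP pose, the force and the opening at its end, in the units of the state.
- sense(): the state, without advancing time (a new reading comes with each control period).
- cams.snapshot(name): name is "scene" or "side" or "wrist"; returns a dict with "img" (420x560x3 uint8, red, green, blue), "mtx" (3x3 intrinsics, pixels), "view" (4x4, takes a point from world to camera coordinates). Camera axes: x right, y down, z forward; pixel columns grow to the right and rows downward; lengths in mm; the calibration is good to about 2 mm. A picture is of the moment at which its call begins. There is no depth.
- workorder.sign_off(): hands the job in, once; it reports no verdict.
The state is a dict: "time": time; "joint_pos": joint angles; "joint_vel": joint speeds; "tau": joint torques, N m; "eef_pos": TCP position; "tcp_rot": TCP orientation; "contact_force": force on the tool from outside, world axes, zero at the start; "wrist_torque": the same for the moment, N m; "finger_gap": finger opening in mm.
Only numpy, scipy, OpenCV 4.12 (cv2) and the standard library are available. Lean on these libraries where they do the work, as an engineer would, in place of code of your own. Each camera call takes 0.05 s, during which the arm holds its last target.

## Working session

There is one attempt and no reset: what is moved stays moved. The work goes in short steps, Python scripts to look and compute and a tool call to move; the robot and the scene stay as the last step left them, time stands still between calls to the robot, and variables do not carry over. Pictures are saved under pics/ and viewed, and the job is handed in when it is done.

Besides the shell and the picture viewer there is one more tool, called after ">>>" as name(argument=value, ...) on one line, values as JSON. step_arm: Moves the arm, as the interface text tells. Its arguments: {"type":"object","properties":{"steps":{"type":"array"},"grip_force":{"type":"number"}},"required":["steps"]}

```bash
mkdir -p pics; ls
python3 - <<'E'
from cell import sense,cams,workorder
import cv2,numpy as np
for n in ["scene","side","wrist"]:
    s=cams.snapshot(n); cv2.imwrite(f"pics/{n}0.png",s["img"][:,:,::-1])
    np.savez(f"pics/{n}0.npz",**s)
    v=s["view"]; print(n,np.round(-v[:3,:3].T@v[:3,3]),np.round(v[:3,:3],2).tolist(),s["mtx"][0,0])
s=sense();print(s["time"],s["eef_pos"],np.round(s["tcp_rot"],3),s["contact_force"],s["finger_gap"])
E
```

```text
pics
scene [1022.  566. 1098.] [[-0.73, 0.68, 0.01], [0.55, 0.59, -0.6], [-0.41, -0.43, -0.8]] 439.88007550513197
side [-106.  865.  767.] [[-0.82, -0.58, 0.01], [-0.32, 0.45, -0.83], [0.48, -0.68, -0.55]] 432.47910157590564
wrist [674.  74. 384.] [[1.0, 0.0, -0.0], [0.0, -0.97, 0.25], [-0.0, -0.25, -0.97]] 338.2732198200676
0.15 [ 6.74676511e+02 -4.61685180e-02  1.87358107e+02] [[ 0.     1.    -0.001]
 [ 1.    -0.    -0.   ]
 [-0.    -0.001 -1.   ]] [0.23083887 0.11082097 0.25644351] 93.94503596047583
```

View pics/scene0.png

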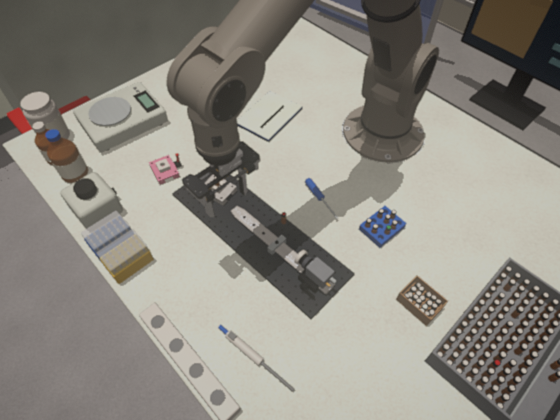

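View pics/side0.png

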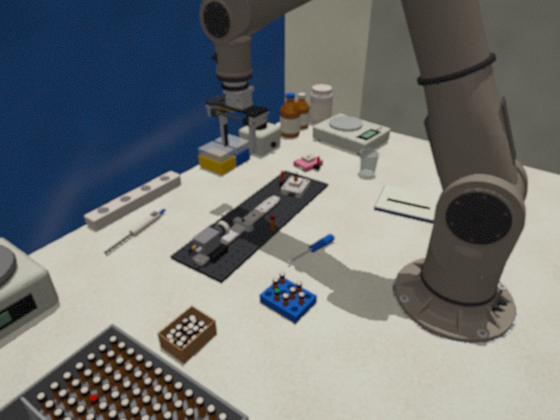

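View pics/wrist0.png

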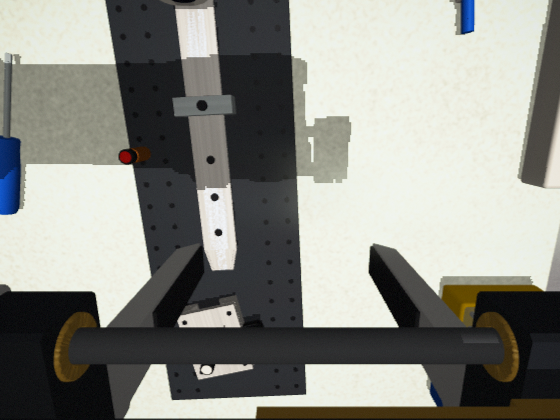

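The wrist view shows the plate, the rail (tip near (222,268)), the stop at (203,105), the red vial at (128,157), and the carriage, partly hidden, near (212,340). I'll measure the bench from this view.

```bash
cat > h.py <<'E'
import numpy as np,cv2
from cell import sense,cams,workorder
def snap(n,tag):
    s=cams.snapshot(n); cv2.imwrite(f"pics/{tag}.png",s["img"][:,:,::-1]); np.savez(f"pics/{tag}.npz",**s); return s
def ray(s,px,z):
    v=s["view"];R=v[:3,:3];c=-R.T@v[:3,3]
    px=np.atleast_2d(np.array(px,float)); d=np.c_[px,np.ones(len(px))]@np.linalg.inv(s["mtx"]).T@R
    return c+d*((np.atleast_1d(z)-c[2])/d[:,2])[:,None]
def proj(s,P):
    P=np.atleast_2d(P); q=(P@s["view"][:3,:3].T+s["view"][:3,3])@np.array(s["mtx"]).T; return q[:,:2]/q[:,2:]
def zoom(tag,x0,y0,w,h,k):
    im=cv2.imread(f"pics/{tag}.png")[y0:y0+h,x0:x0+w]; cv2.imwrite(f"pics/{tag}_z{x0}_{y0}.png",cv2.resize(im,None,fx=k,fy=k,interpolation=cv2.INTER_CUBIC))
E
python3 -c "
from h import *
zoom('wrist0',100,60,200,150,4);zoom('wrist0',130,230,200,150,4)
s=np.load('pics/wrist0.npz')
g=cv2.cvtColor(s['img'],cv2.COLOR_RGB2GRAY).astype(int)
L=[];R=[]
for r in [10,30,50,165,180,200,220,235]:
    row=g[r]
    # plate edges: from interior go out to bright
    print(r,[ (i,row[i],row[i+1]) for i in range(95,320) if abs(row[i+1]-row[i])>30][:14])
"
```

```text
10 [(105, np.int64(233), np.int64(186)), (106, np.int64(186), np.int64(90)), (107, np.int64(90), np.int64(42)), (174, np.int64(47), np.int64(142)), (175, np.int64(142), np.int64(199)), (212, np.int64(223), np.int64(190)), (213, np.int64(190), np.int64(103)), (214, np.int64(103), np.int64(42)), (288, np.int64(49), np.int64(149)), (289, np.int64(149), np.int64(221))]
30 [(109, np.int64(210), np.int64(121)), (110, np.int64(121), np.int64(45)), (176, np.int64(53), np.int64(108)), (177, np.int64(108), np.int64(194)), (214, np.int64(226), np.int64(174)), (215, np.int64(174), np.int64(78)), (216, np.int64(78), np.int64(27)), (289, np.int64(50), np.int64(204)), (290, np.int64(204), np.int64(237))]
50 [(112, np.int64(236), np.int64(163)), (113, np.int64(163), np.int64(45)), (179, np.int64(51), np.int64(180)), (180, np.int64(180), np.int64(220)), (216, np.int64(227), np.int64(153)), (217, np.int64(153), np.int64(37)), (290, np.int64(48), np.int64(205)), (291, np.int64(205), np.int64(238))]
165 [(131, np.int64(230), np.int64(165)), (132, np.int64(165), np.int64(47)), (193, np.int64(33), np.int6
[... 927 characters left out ...]
)), (199, np.int64(54), np.int64(114)), (200, np.int64(114), np.int64(203)), (232, np.int64(229), np.int64(173)), (233, np.int64(173), np.int64(72)), (297, np.int64(72), np.int64(124)), (298, np.int64(124), np.int64(224))]
235 [(143, np.int64(241), np.int64(170)), (144, np.int64(170), np.int64(48)), (201, np.int64(52), np.int64(149)), (202, np.int64(149), np.int64(213)), (215, np.int64(200), np.int64(122)), (216, np.int64(122), np.int64(46)), (219, np.int64(28), np.int64(99)), (220, np.int64(99), np.int64(194)), (221, np.int64(194), np.int64(229)), (234, np.int64(208), np.int64(122)), (235, np.int64(122), np.int64(46)), (298, np.int64(59), np.int64(171)), (299, np.int64(171), np.int64(232))]
```

View pics/wrist0_z100_60.png

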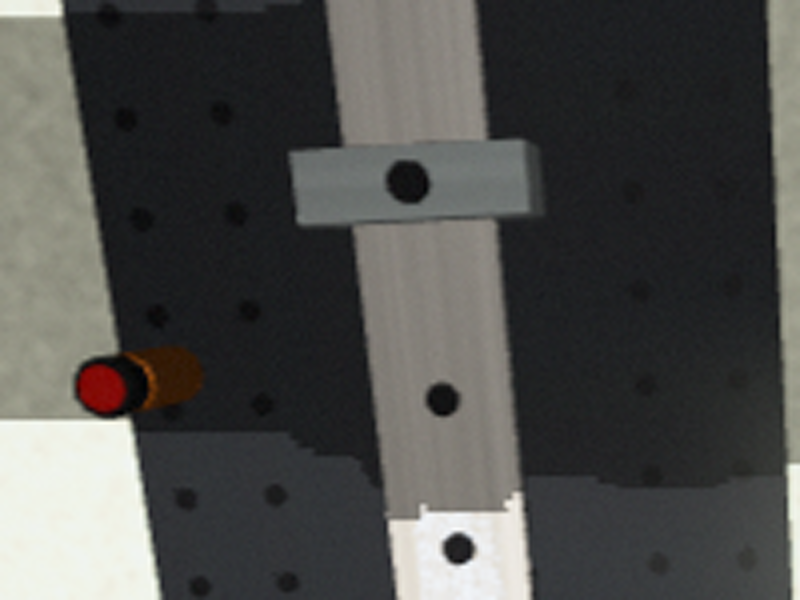

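View pics/wrist0_z130_230.png

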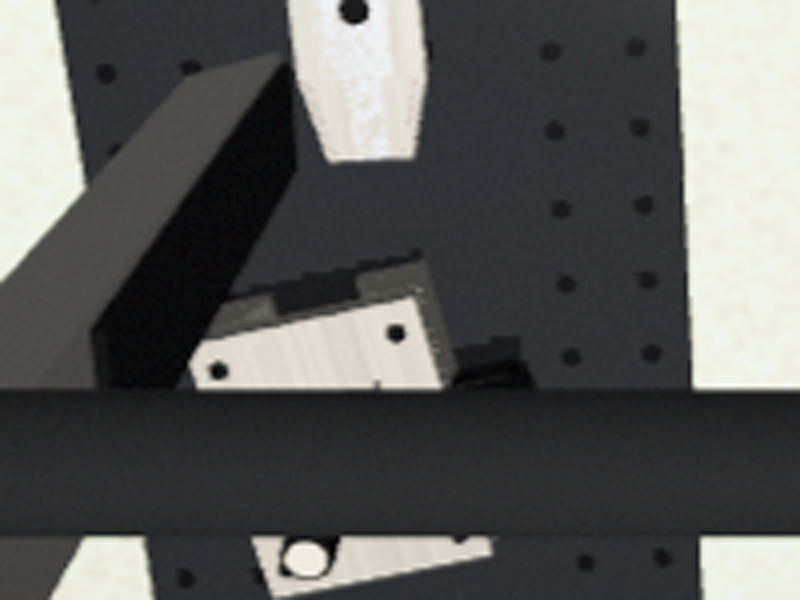

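```bash
python3 -c "
from h import *
s=np.load('pics/wrist0.npz')
rows=np.array([10,30,50,200,220,235]);
ed=dict(pl=[106.6,110,113.3,138,141.3,144.2],rl=[175,177.7,179.8,198,200.5,202.2],rr=[213.8,215.6,217,232,233.6,235.2],pr=[289.2,289.8,290.8,297.3,298.4,299.3])
for k,z in [('pl',12),('rl',26),('rr',26),('pr',12)]:
    P=ray(s,np.c_[ed[k],rows],z); f=np.polyfit(P[:,1],P[:,0],1); print(k,f, 'deg',np.degrees(np.arctan(f[0])),'x at y0',f[1], P[[0,-1],:2].round(1).tolist())
print('stop top edge z36',ray(s,[[175,116.2],[232.5,113.5]],36).round(1)) 
print('tip z26',ray(s,[[212.5,270.5],[233.2,269.5]],26).round(1))
print('carr top z34',ray(s,[[178,315.5],[233.5,304],[253,368.5],[198,379.5]],34).round(1))
print('vial top z79', ray(s,[[206.5,369.5]],79).round(1))
print('redvial top z57', ray(s,[[125.5,157]],57).round(1))
"
```

```text
pl [-5.15355561e-02  5.07182823e+02] deg -2.9501599194024664 x at y0 507.18282339529964 [[497.7, 183.0], [510.0, -49.2]]
rl [-5.23739111e-02  5.78444677e+02] deg -2.998064808672904 x at y0 578.4446765197209 [[569.0, 179.0], [580.7, -44.5]]
rr [-5.36469422e-02  6.15026270e+02] deg -3.070799713263378 x at y0 615.0262698879053 [[605.6, 179.0], [617.4, -44.4]]
pr [-5.28687799e-02  6.86468657e+02] deg -3.0263404060394676 x at y0 686.4686571083898 [[677.0, 183.1], [689.3, -49.0]]
stop top edge z36 [[564.2  82.3  36. ]
 [621.1  84.9  36. ]]
tip z26 [[589.8 -87.2  26. ]
 [613.6 -85.9  26. ]]
carr top z34 [[ 548.6 -140.1   34. ]
 [ 613.6 -125.2   34. ]
 [ 633.9 -212.4   34. ]
 [ 566.  -228.3   34. ]]
vial top z79 [[ 589.7 -176.8   79. ]]
redvial top z57 [[520.3  44.3  57. ]]
```

Rail line: x≈596.7−0.053·y, at 3.0°. Stop at about (592.4, 83.5), tip at about (601.5, −86.5). Carriage centre is about (589.8, −176.8), yawed about 13.1°. I'll move above it and look again.

>>> step_arm(steps=[{"dp":[-34,-13,0],"turn":0,"fingers":94},{"dp":[-34,-13,0],"turn":0,"fingers":94},{"dp":[-34,-13,0],"turn":-0.07,"fingers":94},{"dp":[-34,-13,0],"turn":-0.08,"fingers":94},{"dp":[-34,-13,0],"turn":-0.08,"fingers":94},{"dp":[0,0,0],"turn":0,"fingers":94},{"dp":[0,0,0],"turn":0,"fingers":94}], grip_force=20)

```text
time: 1.02
eef_pos: [617.7, -171.8, 187.7]
tcp_rot: [[-0.227, 0.974, -0.0], [0.974, 0.227, 0.0], [0.001, -0.0, -1.0]]
contact_force: [-0.1, 0.5, 0.0]
finger_gap: 94.2
```

```bash
python3 -c "
from h import *
s=sense();print(s['time'],s['eef_pos'].round(1),s['tcp_rot'].round(3))
for n in ['wrist','scene','side']: snap(n,n+'1')
zoom('scene1',150,120,200,150,4);zoom('side1',240,140,160,120,5)
"
```

```text
1.025 [ 617.7 -171.8  187.7] [[-0.227  0.974 -0.   ]
 [ 0.974  0.227  0.   ]
 [ 0.001 -0.    -1.   ]]
```

View pics/wrist1.png

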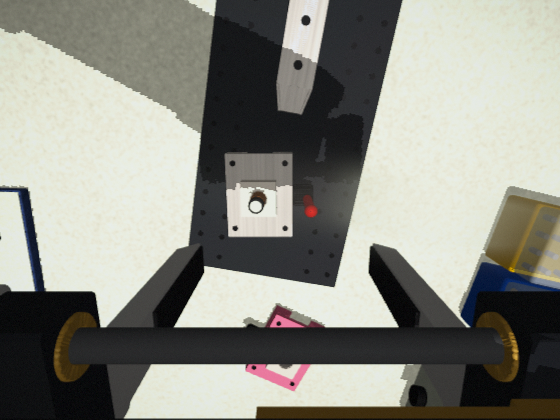

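View pics/side1_z240_140.png

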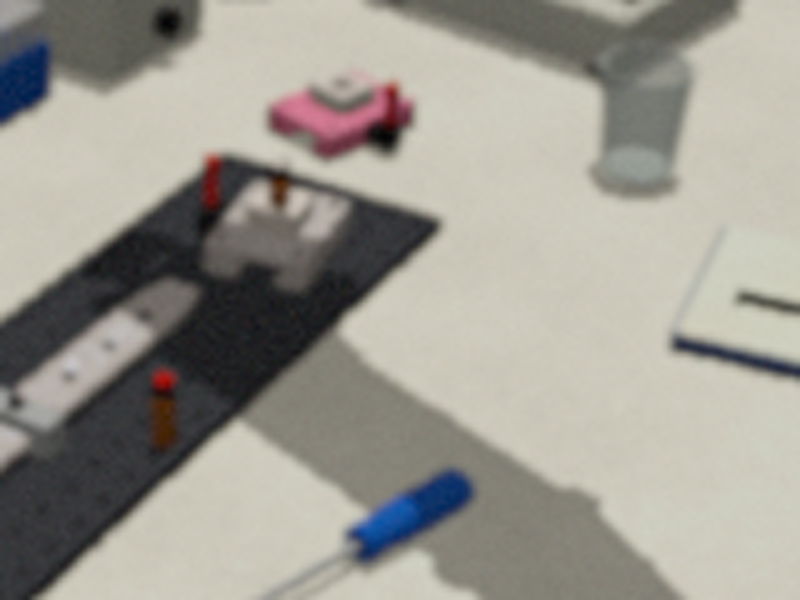

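The carriage is now in clear view: top corners at (225,153), (292,152), (293,236), (228,237), vial top (256,206), red wing ball (311,211), rail tip (289,112). The pink look-alike sits beyond the plate at (285,350).

```bash
python3 -c "
from h import *
zoom('wrist1',200,70,160,120,5);zoom('wrist1',200,140,160,120,5)
s=np.load('pics/wrist1.npz')
print('wing ball z~65',ray(s,[[311,211]],65).round(1)); print('pink nearest corner', ray(s,[[278,306],[325,325],[248,330]],[22,22,22]).round(1))
"
```

```text
wing ball z~65 [[ 642.5 -172.9   65. ]]
pink nearest corner [[ 638.7 -305.    22. ]
 [ 699.8 -317.1   22. ]
 [ 610.4 -345.1   22. ]]
```

View pics/wrist1_z200_140.png

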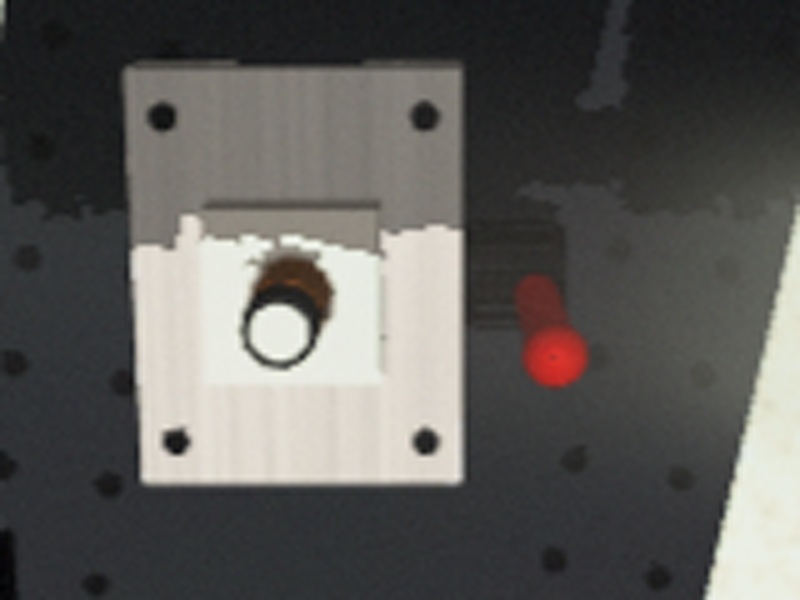

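View pics/wrist1_z200_70.png

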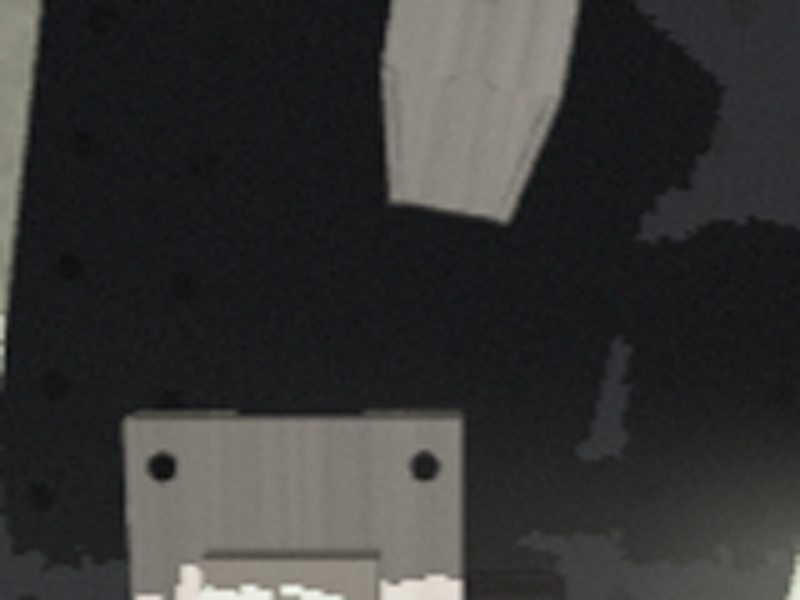

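```bash
python3 -c "
from h import *
s=np.load('pics/wrist1.npz')
zz=lambda p,x,y: np.array(p)/5+[x,y]
C=ray(s,zz([[125,66],[463,66],[463,484],[142,485]],200,140),34)[:,:2];print(C.round(1))
c=C.mean(0);ux=(C[0]+C[1]-C[2]-C[3]);ux/=np.linalg.norm(ux);print('centre',c.round(1),'yaw from +y deg',np.degrees(np.arctan2(-ux[0],ux[1])), np.linalg.norm(C[0]-C[1]),np.linalg.norm(C[1]-C[2]),np.linalg.norm(C[2]-C[3]))
print('yaws',[np.degrees(np.arctan2(-d[0],d[1])) for d in (C[0]-C[3],C[1]-C[2])],np.degrees(np.arctan2(C[1][1]-C[0][1],C[1][0]-C[0][0])),np.degrees(np.arctan2(C[2][1]-C[3][1],C[2][0]-C[3][0])))
T=ray(s,zz([[388,202],[510,222]],200,70),26)[:,:2];print('tip',T.round(1),T.mean(0).round(1))
g=c-30*ux; print('grip',g)
e=sense();d=np.r_[g,32]-e['eef_pos'];print('tool shift',(e['tcp_rot'].T@d).round(1))
"
```

```text
[[ 546.  -141. ]
 [ 613.3 -125.2]
 [ 634.3 -212.7]
 [ 566.2 -228.9]]
centre [ 589.9 -176.9] yaw from +y deg 13.182681010276182 69.1240150724914 89.98868636081461 69.98763509330809
yaws [np.float64(12.90854509447872), np.float64(13.45751364142012)] 13.16899178323227 13.356393074752464
tip [[588.8 -87.6]
 [613.8 -85.7]] [601.3 -86.7]
grip [ 596.77064179 -206.15402627]
tool shift [-29.4 -28.6 155.7]
```

>>> step_arm(steps=[{"dp":[-16,-14,0],"turn":0,"fingers":94},{"dp":[-16,-14.5,0],"turn":0,"fingers":94},{"dp":[0,0,30],"turn":0,"fingers":94},{"dp":[0,0,30],"turn":0,"fingers":94},{"dp":[0,0,30],"turn":0,"fingers":94},{"dp":[0,0,20],"turn":0,"fingers":94},{"dp":[0,0,0],"turn":0,"fingers":94},{"dp":[0,0,0],"turn":0,"fingers":94}])

```text
time: 2.17
eef_pos: [597.6, -210.6, 78.9]
tcp_rot: [[-0.228, 0.974, 0.001], [0.974, 0.228, -0.0], [-0.001, 0.001, -1.0]]
contact_force: [0.5, -0.0, 0.3]
finger_gap: 93.7
```

```bash
python3 -c "
from h import *
s=sense();print(s['time'],s['eef_pos'].round(1))
for n in ['wrist','side']: snap(n,n+'2')
zoom('side2',240,140,160,120,5)
"
```

```text
2.175 [ 597.6 -210.6   78.9]
```

View pics/wrist2.png

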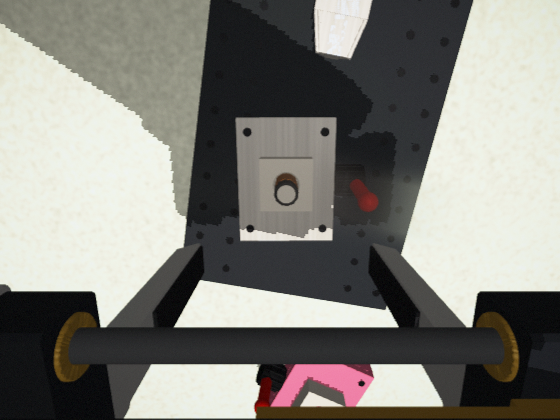

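View pics/side2_z240_140.png

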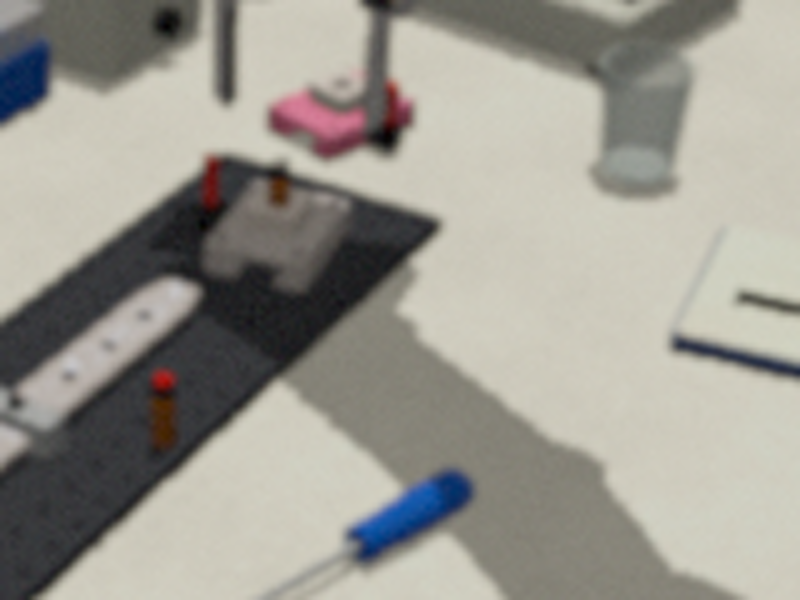

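```bash
python3 -c "
from h import *
s=np.load('pics/wrist2.npz');e=sense();R=e['tcp_rot'];p=e['eef_pos']
for q in [[0,47,14],[0,-47,14],[8,47,14],[8,47,62],[8,-47,62],[-8,47,62]]: print(q,proj(s,p+R@q).round(0))
v=np.load('pics/side2.npz')
for q in [[0,47,14],[0,-47,14]]: print((proj(v,p+R@q)-[240,140])*5)
"
```

```text
[0, 47, 14] [[359. 241.]]
[0, -47, 14] [[216. 241.]]
[8, 47, 14] [[359. 230.]]
[8, 47, 62] [[346. 212.]]
[8, -47, 62] [[227. 212.]]
[-8, 47, 62] [[346. 231.]]
[[229.03081436 142.78158884]]
[[359.43576587 169.03859179]]
```

The projected fingertips don't match what I see in either view, so I'll check that before descending.

```bash
python3 -c "
from h import *
snap('scene','scene2')
e=sense();R=e['tcp_rot'];p=e['eef_pos'];print(p)
for n,x,y,w in [('side2',265,130,60),('scene2',160,130,100),('wrist2',150,180,250)]:
    v=dict(np.load(f'pics/{n}.npz'));k=int(800/w);h=int(w*.75)
    im=cv2.resize(v['img'][y:y+h,x:x+w,::-1],None,fx=k,fy=k,interpolation=cv2.INTER_CUBIC)
    for sg,c in [(1,(0,255,0)),(-1,(255,255,0))]:
      for dz in (14,-5,-83):
        q=(proj(v,p+R@np.array([0,sg*47,dz]))[0]-[x,y]+.5)*k; cv2.circle(im,tuple(int(a) for a in q),4,c,-1)
    cv2.imwrite(f'pics/chk_{n}.png',im)
"
```

```text
[ 597.75188481 -210.28721718   78.96957793]
```

View pics/chk_side2.png

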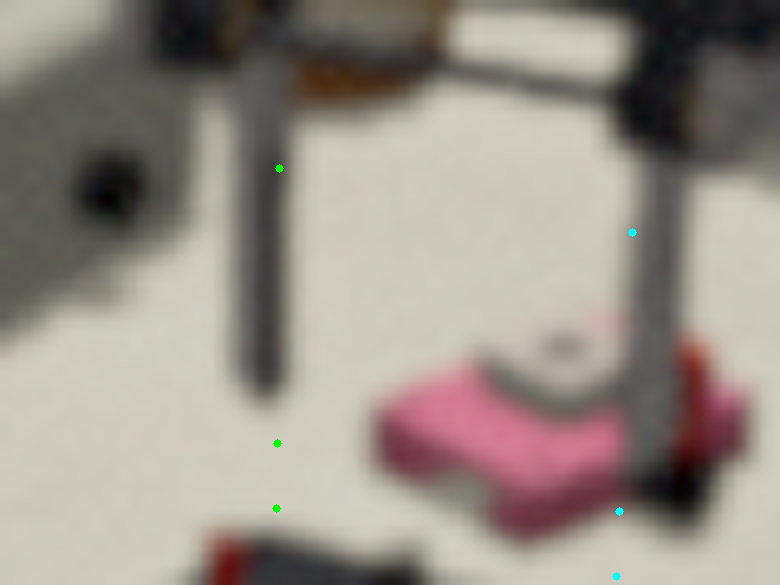

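View pics/chk_scene2.png

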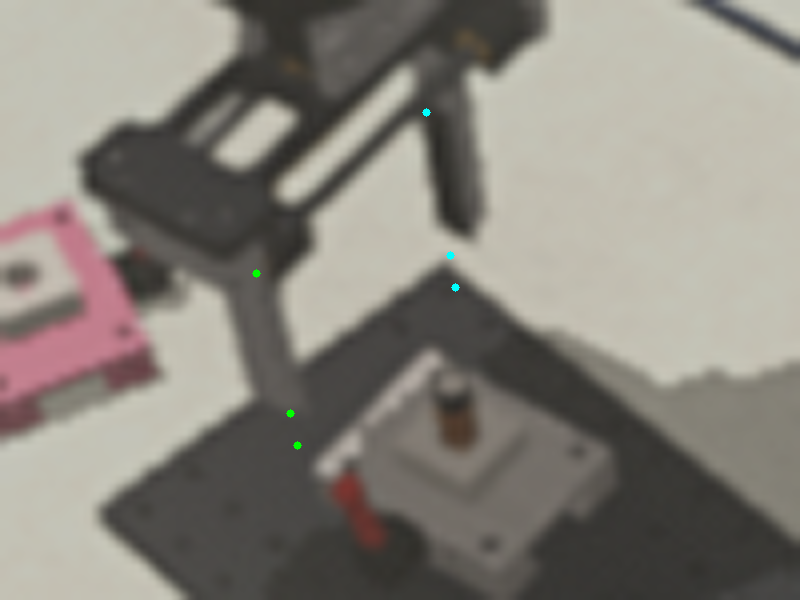

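View pics/chk_wrist2.png

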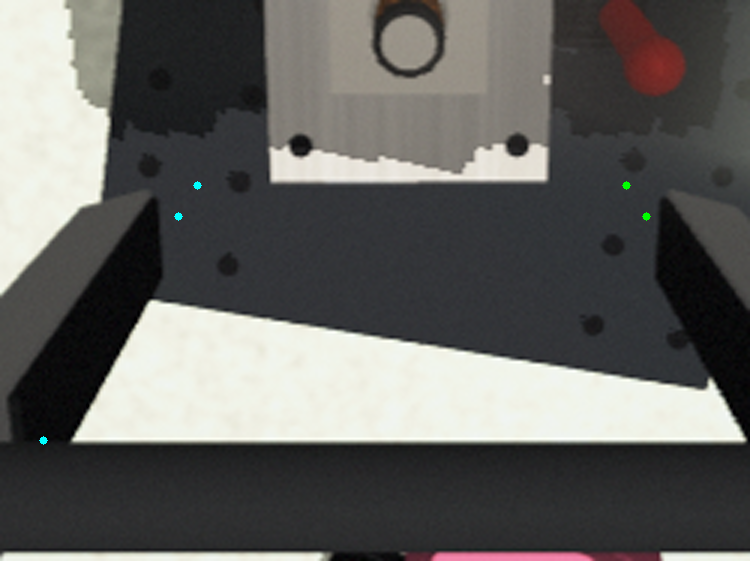

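In all three views the rendered fingers end about 30 mm short of the stated tip. I'll descend to the stated height slowly, watching the force, then test with a partial close. At carriage x ≈ −33 the jaws miss both nest and knob.

>>> step_arm(steps=[{"dp":[0,0,12],"turn":0,"fingers":94},{"dp":[0,0,12],"turn":0,"fingers":94},{"dp":[0,0,12],"turn":0,"fingers":94},{"dp":[0,0,10],"turn":0,"fingers":94},{"dp":[0,0,0],"turn":0,"fingers":94},{"dp":[0,0,0],"turn":0,"fingers":94}])

```text
time: 3.08
eef_pos: [597.3, -210.1, 32.1]
tcp_rot: [[-0.228, 0.974, 0.0], [0.974, 0.228, -0.0], [-0.0, 0.0, -1.0]]
contact_force: [0.7, -0.3, 0.6]
finger_gap: 93.5
```

>>> step_arm(steps=[{"dp":[0,0,0],"turn":0,"fingers":66},{"dp":[0,0,0],"turn":0,"fingers":66},{"dp":[0,0,0],"turn":0,"fingers":66},{"dp":[0,0,0],"turn":0,"fingers":66},{"dp":[0,0,0],"turn":0,"fingers":66},{"dp":[0,0,0],"turn":0,"fingers":66}], grip_force=10)

```text
time: 3.82
eef_pos: [597.1, -210.1, 31.9]
tcp_rot: [[-0.228, 0.974, -0.0], [0.974, 0.228, 0.0], [0.0, -0.0, -1.0]]
contact_force: [-0.2, 0.7, 0.0]
finger_gap: 66.0
```

```bash
python3 -c "
from h import *
s=sense();print(s['time'],s['eef_pos'].round(1),s['finger_gap'])
for n in ['wrist','scene']: snap(n,n+'3')
zoom('scene3',150,130,160,120,5)
"
```

```text
3.825 [ 597.1 -210.1   31.9] 66.02984404832415
```

View pics/wrist3.png

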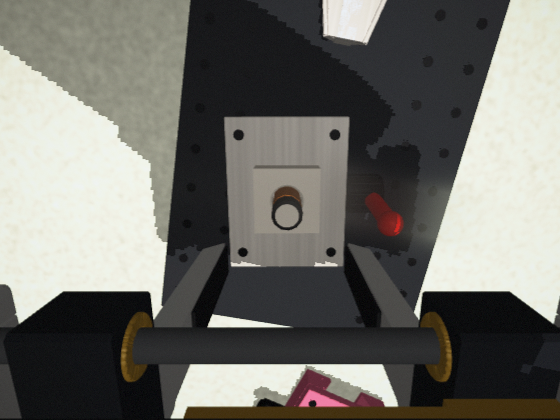

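View pics/scene3_z150_130.png

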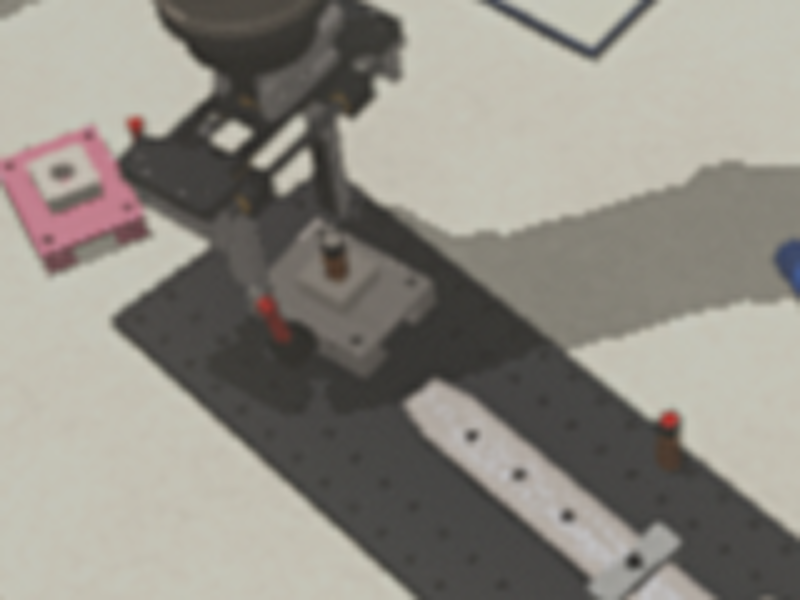

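At a 66 mm gap there is no contact, so the real fingers are still above the carriage top. The tool frame seems offset along z. I'll measure it by intersecting wrist rays with the planes of the inner pad faces.

```bash
python3 -c "
from h import *
s=np.load('pics/wrist2.npz');p=np.array([597.7,-210.4,78.95])
import math
e=sense();R=e['tcp_rot']
v=s['view'];RR=v[:3,:3];c=-RR.T@v[:3,3];ct=R.T@(c-p);print('cam in tool',ct.round(1))
for px,y in [((203.3,245),-47),((203.5,272),-47),((369,246.7),47),((369,271.7),47)]:
    d=R.T@(RR.T@np.linalg.inv(s['mtx'])@np.r_[px,1]); t=(y-ct[1])/d[1]; print(px,(ct+t*d).round(1))
zoom('wrist3',180,220,200,100,4)
"
```

```text
cam in tool [  74.3   -0.9 -196.5]
(203.3, 245) [  8.9 -47.  -17.3]
(203.5, 272) [ -5.9 -47.  -20.8]
(369, 246.7) [  6.6  47.  -13.8]
(369, 271.7) [ -7.3  47.  -17.4]
```

View pics/wrist3_z180_220.png

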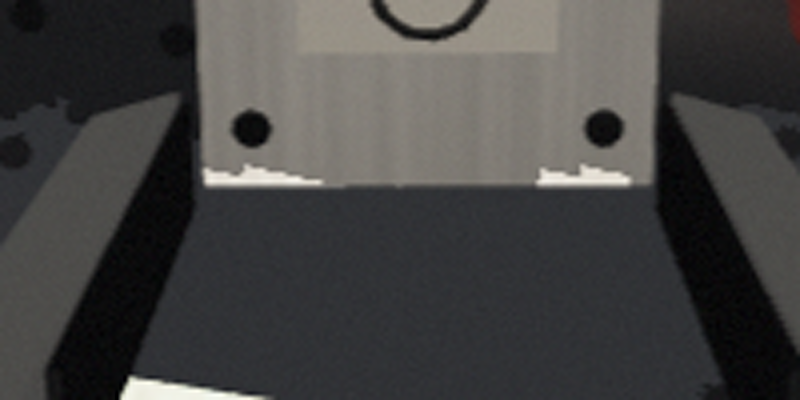

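The real tips sit about 17 mm behind the TCP instead of 14 mm ahead, a 31 mm z offset. Working height is therefore TCP z ≈ 1–2. I'll reopen and descend in small steps, watching the force.

>>> step_arm(steps=[{"dp":[0,0,0],"turn":0,"fingers":94},{"dp":[0,0,0],"turn":0,"fingers":94},{"dp":[0,0,0],"turn":0,"fingers":94},{"dp":[0,0,0],"turn":0,"fingers":94},{"dp":[0,0,8],"turn":0,"fingers":94},{"dp":[0,0,8],"turn":0,"fingers":94},{"dp":[0,0,6],"turn":0,"fingers":94},{"dp":[0,0,4],"turn":0,"fingers":94},{"dp":[0,0,0],"turn":0,"fingers":94}])

```text
time: 5.05
eef_pos: [596.9, -210.0, 5.5]
tcp_rot: [[-0.228, 0.974, -0.001], [0.974, 0.228, 0.0], [0.0, -0.001, -1.0]]
contact_force: [-0.2, -0.7, 0.7]
finger_gap: 93.9
```

>>> step_arm(steps=[{"dp":[0,0,3],"turn":0,"fingers":94},{"dp":[0,0,0],"turn":0,"fingers":94}])

```text
time: 5.3
eef_pos: [597.1, -210.0, 2.8]
tcp_rot: [[-0.228, 0.974, -0.0], [0.974, 0.228, 0.0], [0.0, -0.0, -1.0]]
contact_force: [0.4, -0.9, 0.3]
finger_gap: 94.4
```

```bash
python3 -c "
from h import *
s=sense();print(s['time'],s['eef_pos'].round(1),s['finger_gap'],s['contact_force'])
for n in ['wrist','side']: snap(n,n+'4')
zoom('side4',250,140,100,75,8)
"
```

```text
5.3 [ 597.1 -210.     2.8] 94.44750148033614 [ 0.41118715 -0.90978936  0.25839982]
```

View pics/wrist4.png

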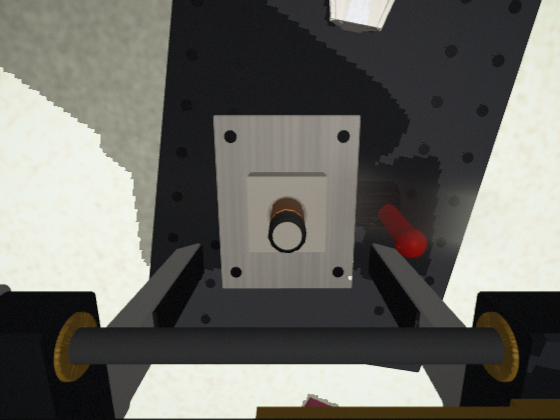

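View pics/side4_z250_140.png

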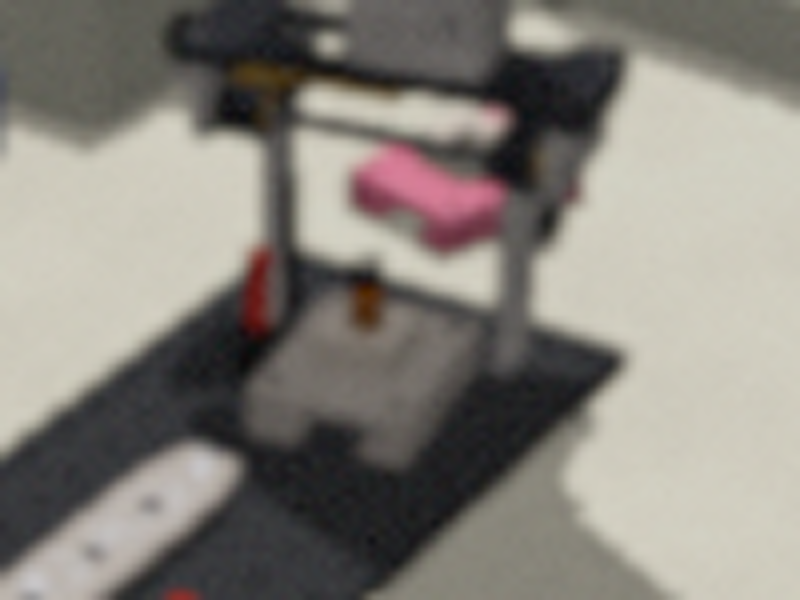

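The fingers straddle the carriage behind the knob, and the vial is standing. I'll close gently.

>>> step_arm(steps=[{"dp":[0,0,2],"turn":0,"fingers":64},{"dp":[0,0,0],"turn":0,"fingers":64},{"dp":[0,0,0],"turn":0,"fingers":64},{"dp":[0,0,0],"turn":0,"fingers":64},{"dp":[0,0,0],"turn":0,"fingers":64},{"dp":[0,0,0],"turn":0,"fingers":64},{"dp":[0,0,0],"turn":0,"fingers":64}], grip_force=15)

```text
time: 6.28
eef_pos: [597.2, -210.0, 0.9]
tcp_rot: [[-0.228, 0.974, 0.0], [0.974, 0.228, 0.0], [0.0, 0.0, -1.0]]
contact_force: [1.0, -0.2, -2.4]
finger_gap: 69.5
```

```bash
python3 -c "
from h import *
s=sense();print(s['time'],s['eef_pos'].round(1),s['finger_gap'],s['contact_force'])
for n in ['wrist']: snap(n,n+'5')
zoom('wrist5',180,100,200,150,4)
"
```

```text
6.275 [ 597.2 -210.     0.9] 69.52442983504324 [ 0.95672982 -0.20677833 -2.41459462]
```

View pics/wrist5.png

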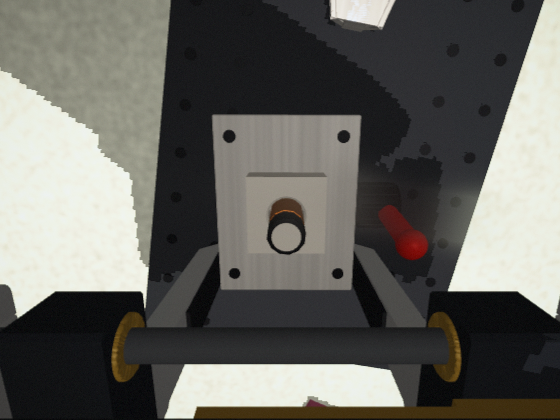

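```bash
cat > m.py <<'E'
from h import *
def carr(tag,px,pr=True):
    s=np.load(f'pics/{tag}.npz'); C=ray(s,px,34)[:,:2]; c=C.mean(0)
    u=(C[0]+C[1]-C[2]-C[3]);u/=np.linalg.norm(u);w=C[1]+C[2]-C[0]-C[3];
    yaw=[np.degrees(np.arctan2(-u[0],u[1])),np.degrees(np.arctan2(w[1],w[0]))]
    e=sense();d=e['tcp_rot'].T@np.r_[c-e['eef_pos'][:2],0]
    print('centre',c.round(1),'yaw',np.round(yaw,2),'lens',[np.linalg.norm(C[i]-C[i-1]).round(1) for i in range(4)],'in tool',d.round(1))
    st=np.array([592.4,83.5]);ex=np.array([-.0527,.9986]);ey=np.array([-.9986,-.0527])
    f=c+45*u; print('front in bench x,y',(f-st)@ex,(f-st)@ey,'mid y',(c-st)@ey,'tcp bench',(e['eef_pos'][:2]-st)@ex,(e['eef_pos'][:2]-st)@ey)
E
python3 -c "
from m import *
carr('wrist5',[[213,115],[361,115],[354,290],[219.5,290]])
"
```

```text
centre [ 589.3 -176.9] yaw [13.16 13.2 ] lens [np.float64(89.2), np.float64(68.7), np.float64(89.2), np.float64(71.4)] in tool [34.1 -0.   0. ]
front in bench x,y -215.52937746897794 24.700882184816837 mid y 16.77693516392565 tcp bench -293.38956532686063 10.750786346953799
```

View pics/wrist5_z180_100.png

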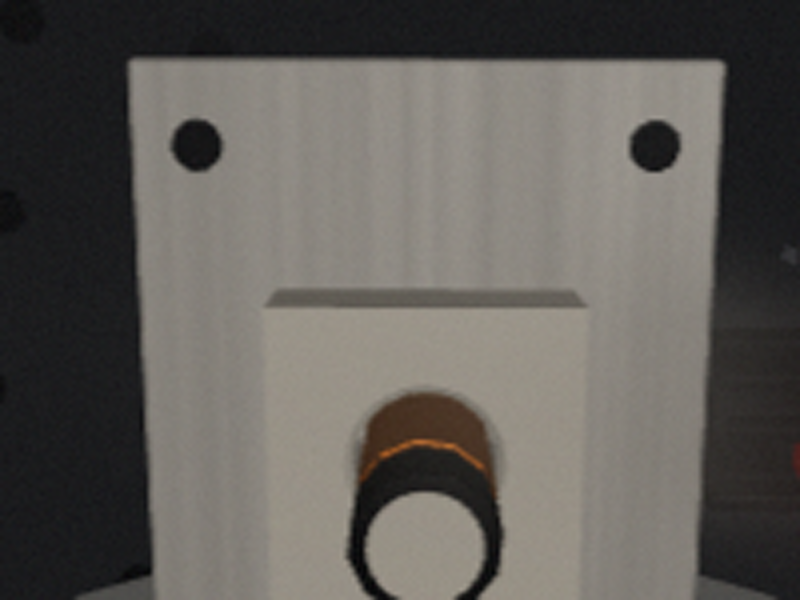

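>>> step_arm(steps=[{"dp":[0,0,0],"turn":0.044,"fingers":64},{"dp":[0,0,0],"turn":0.045,"fingers":64},{"dp":[0,0,0],"turn":0.045,"fingers":64},{"dp":[0,0,0],"turn":0.043,"fingers":64},{"dp":[4,3.6,0],"turn":0,"fingers":64},{"dp":[4,3.6,0],"turn":0,"fingers":64},{"dp":[4,3.6,0],"turn":0,"fingers":64},{"dp":[0,0,0],"turn":0,"fingers":64},{"dp":[0,0,0],"turn":0,"fingers":64}])

```text
time: 7.45
eef_pos: [607.7, -196.9, 0.9]
tcp_rot: [[-0.053, 0.999, 0.001], [0.999, 0.053, 0.001], [0.0, 0.001, -1.0]]
contact_force: [1.3, 1.4, -2.3]
finger_gap: 69.6
```

```bash
python3 -c "
from h import *
s=sense();print(s['time'],s['eef_pos'].round(1),s['tcp_rot'].round(4).tolist(),s['finger_gap'],s['contact_force'])
for n in ['wrist']: snap(n,n+'6')
zoom('wrist6',180,10,200,150,4)
"
```

```text
7.45 [ 607.7 -196.9    0.9] [[-0.0534, 0.9986, 0.0006], [0.9986, 0.0534, 0.0005], [0.0005, 0.0006, -1.0]] 69.57911288845601 [ 1.29657981  1.4082485  -2.29697419]
```

View pics/wrist6.png

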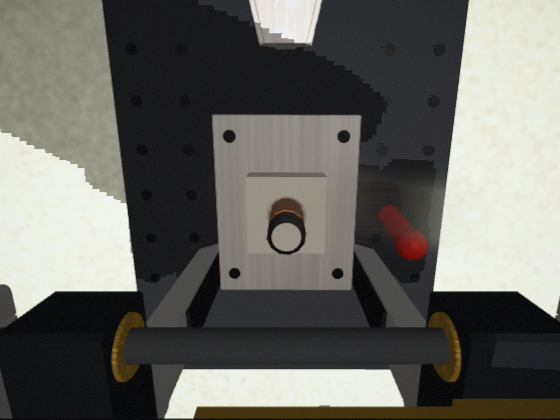

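View pics/wrist6_z180_10.png

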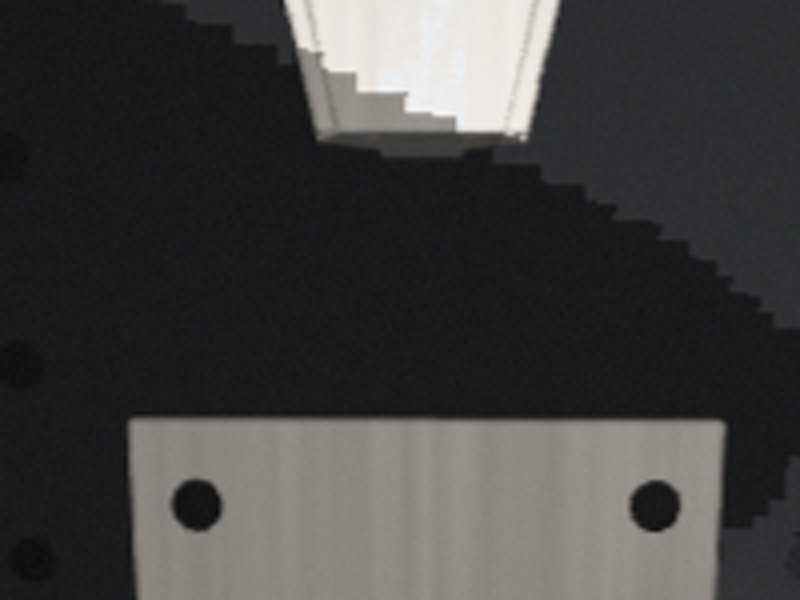

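```bash
python3 -c "
from m import *
carr('wrist6',[[212.5,115],[361,115],[354,290],[219.5,290]])
s=np.load('pics/wrist6.npz');e=sense();R=e['tcp_rot'];p=e['eef_pos']
for px,z in [([259.5,44],26),([311.7,44.2],26),([212.5,115],34),([361,115],34)]: print((R.T@(ray(s,[px],z)[0]-p)).round(1))
# plate edges rows 60,250 at z12
g=cv2.cvtColor(s['img'],cv2.COLOR_RGB2GRAY).astype(int)
for r in (20,60,110,200): 
  a=np.where(g[r]<75)[0]; print(r,(R.T@(ray(s,[[a[a>100][0],r]],12)[0]-p)).round(1),(R.T@(ray(s,[[a[a<480][-1],r]],12)[0]-p)).round(1))
"
```

```text
centre [ 605.7 -163. ] yaw [3.12 3.07] lens [np.float64(89.2), np.float64(68.9), np.float64(89.3), np.float64(71.4)] in tool [34.1 -0.1  0. ]
front in bench x,y -201.8218022128854 -0.20612054844956526 mid y -0.2863666088994783 tcp bench -280.962366368057 -0.3979722559654957
[110.6 -12.8 -25.1]
[110.5  11.4 -25.1]
[ 78.8 -34.6 -33.1]
[ 78.8  34.3 -33.1]
20 [124.3 -89.7 -11.1] [124.4  87.7 -11. ]
60 [106.1 -90.1 -11.1] [106.2  87.7 -11. ]
110 [ 81.8 -89.6 -11.1] [ 81.9  87.7 -11.1]
200 [ 33.5 -90.1 -11.2] [ 33.6  79.8 -11.1]
```

>>> step_arm(steps=[{"dp":[5,-0.3,0],"turn":0,"fingers":64},{"dp":[5,-0.3,0],"turn":0,"fingers":64},{"dp":[5,0,0],"turn":0,"fingers":64},{"dp":[5,0,0],"turn":0,"fingers":64},{"dp":[5,0,0],"turn":0,"fingers":64},{"dp":[4,0,0],"turn":0,"fingers":64},{"dp":[4,0,0],"turn":0,"fingers":64},{"dp":[4,0,0],"turn":0,"fingers":64},{"dp":[4,0,0],"turn":0,"fingers":64}])

```text
time: 8.62
eef_pos: [604.5, -156.3, 0.8]
tcp_rot: [[-0.053, 0.999, -0.0], [0.999, 0.053, 0.0], [0.0, -0.0, -1.0]]
contact_force: [-0.5, -2.4, -1.6]
finger_gap: 69.6
```

>>> step_arm(steps=[{"dp":[3,0,0],"turn":0,"fingers":64},{"dp":[3,0,0],"turn":0,"fingers":64},{"dp":[3,0,0],"turn":0,"fingers":64}])

```text
time: 9.0
eef_pos: [604.0, -147.4, 0.9]
tcp_rot: [[-0.053, 0.999, -0.0], [0.999, 0.053, 0.0], [0.0, -0.0, -1.0]]
contact_force: [0.1, -1.8, -1.7]
finger_gap: 69.8
```

```bash
python3 -c "
from h import *
s=sense();print(s['time'],s['eef_pos'].round(1),s['finger_gap'],s['contact_force'].round(1),s['wrist_torque'].round(2))
for n in ['wrist']: snap(n,n+'7')
zoom('wrist7',180,40,200,150,4)
"
```

```text
9.0 [ 604.  -147.4    0.9] 69.80297993122558 [ 0.1 -1.8 -1.7] [-0.39 -0.05 -0.  ]
```

View pics/wrist7_z180_40.png

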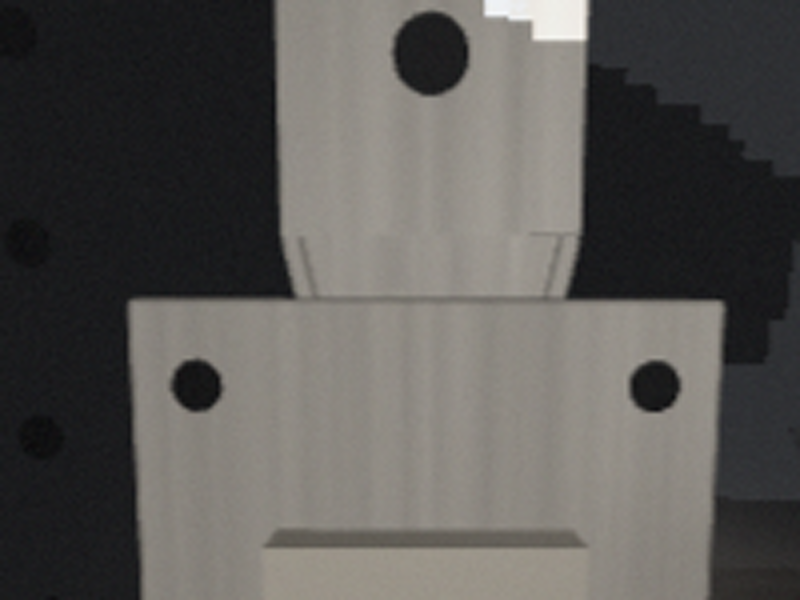

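The groove has taken the rail's tapered end squarely and forces are low. Continuing.

>>> step_arm(steps=[{"dp":[3,0.1,0],"turn":0,"fingers":64},{"dp":[3,0.1,0],"turn":0,"fingers":64},{"dp":[3,0,0],"turn":0,"fingers":64},{"dp":[3,0,0],"turn":0,"fingers":64}])

```text
time: 9.55
eef_pos: [603.6, -135.4, 0.9]
tcp_rot: [[-0.053, 0.999, -0.0], [0.999, 0.053, 0.0], [0.0, -0.0, -1.0]]
contact_force: [0.4, -2.0, -3.2]
finger_gap: 70.2
```

>>> step_arm(steps=[{"dp":[3,0,0],"turn":0,"fingers":64},{"dp":[3,0,0],"turn":0,"fingers":64},{"dp":[3,0,0],"turn":0,"fingers":64},{"dp":[3,0,0],"turn":0,"fingers":64}])

```text
time: 10.05
eef_pos: [602.9, -123.4, 0.9]
tcp_rot: [[-0.053, 0.999, -0.0], [0.999, 0.053, 0.0], [0.0, -0.0, -1.0]]
contact_force: [0.6, -1.3, -2.7]
finger_gap: 69.7
```

```bash
python3 -c "
from h import *
s=sense();print(s['time'],s['eef_pos'].round(1),s['finger_gap'],s['contact_force'].round(1),s['wrist_torque'].round(2))
for n in ['wrist']: snap(n,n+'8')
"
```

```text
10.05 [ 602.9 -123.4    0.9] 69.74970161155272 [ 0.6 -1.3 -2.7] [-0.35 -0.02  0.03]
```

View pics/wrist8.png

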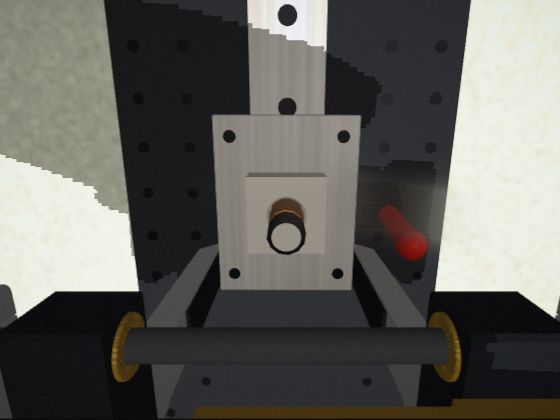

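>>> step_arm(steps=[{"dp":[5,0,0],"turn":0,"fingers":64},{"dp":[6,0,0],"turn":0,"fingers":64},{"dp":[6,0,0],"turn":0,"fingers":64},{"dp":[6,0,0],"turn":0,"fingers":64},{"dp":[6,0,0],"turn":0,"fingers":64},{"dp":[6,0,0],"turn":0,"fingers":64},{"dp":[6,0,0],"turn":0,"fingers":64},{"dp":[5,0,0],"turn":0,"fingers":64},{"dp":[5,0,0],"turn":0,"fingers":64}])

```text
time: 11.22
eef_pos: [600.2, -72.4, 0.9]
tcp_rot: [[-0.053, 0.999, -0.0], [0.999, 0.053, 0.0], [0.0, -0.0, -1.0]]
contact_force: [-0.5, -1.4, -2.3]
finger_gap: 70.0
```

>>> step_arm(steps=[{"dp":[5,0,0],"turn":0,"fingers":64},{"dp":[6,0,0],"turn":0,"fingers":64},{"dp":[6,0,0],"turn":0,"fingers":64},{"dp":[6,0,0],"turn":0,"fingers":64},{"dp":[6,0,0],"turn":0,"fingers":64},{"dp":[6,0,0],"turn":0,"fingers":64},{"dp":[5,0,0],"turn":0,"fingers":64},{"dp":[5,0,0],"turn":0,"fingers":64},{"dp":[4,0,0],"turn":0,"fingers":64},{"dp":[4,0,0],"turn":0,"fingers":64}])

```text
time: 12.48
eef_pos: [597.4, -19.6, 0.9]
tcp_rot: [[-0.053, 0.999, -0.0], [0.999, 0.053, -0.0], [-0.0, -0.0, -1.0]]
contact_force: [0.1, -1.2, -2.5]
finger_gap: 70.1
```

```bash
python3 -c "
from m import *
s=sense();print(s['time'],s['eef_pos'].round(1),s['finger_gap'],s['contact_force'].round(1),s['wrist_torque'].round(2))
for n in ['wrist']: snap(n,n+'9')
carr('wrist9',[[212.5,115],[361,115],[354,290],[219.5,290]])
"
```

```text
12.475 [597.4 -19.6   0.9] 70.12913598931618 [ 0.1 -1.2 -2.5] [-0.46 -0.04  0.03]
centre [595.4  14.4] yaw [3.09 3.05] lens [np.float64(89.2), np.float64(68.9), np.float64(89.3), np.float64(71.4)] in tool [33.3 -0.2  0. ]
front in bench x,y -24.206572887206327 0.6807193150439188 mid y 0.6254349022296629 tcp bench -102.5286230458149 0.42507195938226006
```

View pics/wrist9.png

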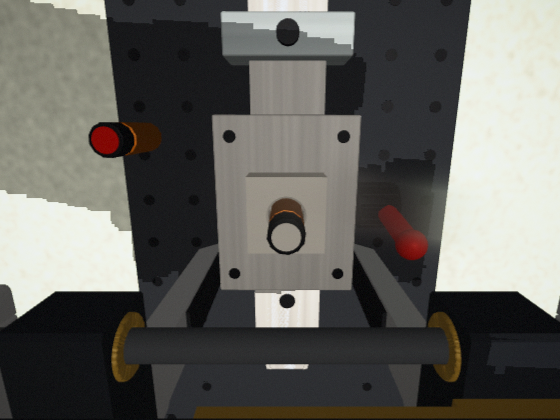

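About 24 mm to go. The vial is upright and the red vial clear.

>>> step_arm(steps=[{"dp":[4,0,0],"turn":0,"fingers":64},{"dp":[4,0,0],"turn":0,"fingers":64},{"dp":[4,0,0],"turn":0,"fingers":64},{"dp":[3,0,0],"turn":0,"fingers":64},{"dp":[3,0,0],"turn":0,"fingers":64},{"dp":[2,0,0],"turn":0,"fingers":64}])

```text
time: 13.28
eef_pos: [596.4, 0.4, 0.8]
tcp_rot: [[-0.053, 0.999, -0.0], [0.999, 0.053, 0.0], [0.0, -0.0, -1.0]]
contact_force: [0.6, -1.8, -2.5]
finger_gap: 69.8
```

>>> step_arm(steps=[{"dp":[1.5,0,0],"turn":0,"fingers":64},{"dp":[1.5,0,0],"turn":0,"fingers":64}])

```text
time: 13.52
eef_pos: [596.3, 3.2, 0.9]
tcp_rot: [[-0.053, 0.999, 0.0], [0.999, 0.053, 0.0], [0.0, 0.0, -1.0]]
contact_force: [0.5, -1.7, -3.2]
finger_gap: 69.6
```

>>> step_arm(steps=[{"dp":[1,0,0],"turn":0,"fingers":64},{"dp":[1,0,0],"turn":0,"fingers":64}])

```text
time: 13.78
eef_pos: [596.2, 5.0, 0.9]
tcp_rot: [[-0.053, 0.999, 0.0], [0.999, 0.053, -0.0], [-0.0, 0.0, -1.0]]
contact_force: [1.2, -6.2, -2.9]
finger_gap: 70.0
```

```bash
python3 -c "
from m import *
s=sense();print(s['time'],s['eef_pos'].round(1),s['finger_gap'],s['contact_force'].round(1),s['wrist_torque'].round(2))
for n in ['wrist']: snap(n,n+'10')
carr('wrist10',[[212.5,115],[361,115],[354,290],[219.5,290]])
zoom('wrist10',180,20,200,150,4)
"
```

```text
13.775 [596.2   5.    0.9] 69.95885488198896 [ 1.2 -6.2 -2.9] [-1.49 -0.06  0.05]
centre [594.2  38.9] yaw [3.09 3.05] lens [np.float64(89.2), np.float64(68.9), np.float64(89.3), np.float64(71.4)] in tool [34.  -0.2 -0. ]
front in bench x,y 0.39194935977898104 0.6490724249736405 mid y 0.5951661144012255 tcp bench -78.59683920125218 0.3700662161150008
```

View pics/wrist10_z180_20.png

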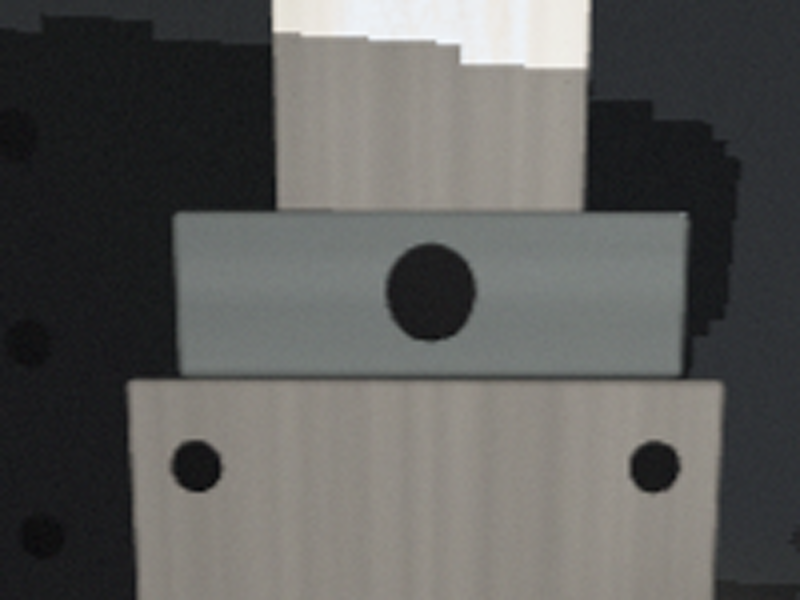

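The force rose to 6 N and the image shows the front against the stop. One more small push, held, to confirm it is home.

>>> step_arm(steps=[{"dp":[1.2,0,0],"turn":0,"fingers":64},{"dp":[0,0,0],"turn":0,"fingers":64},{"dp":[0,0,0],"turn":0,"fingers":64}])

```text
time: 14.2
eef_pos: [596.1, 5.0, 0.9]
tcp_rot: [[-0.052, 0.999, -0.0], [0.999, 0.052, -0.001], [-0.001, -0.0, -1.0]]
contact_force: [0.6, -6.9, -2.2]
finger_gap: 69.7
```

>>> step_arm(steps=[{"dp":[-0.8,0,0],"turn":0,"fingers":64},{"dp":[0,0,0],"turn":0,"fingers":75},{"dp":[0,0,0],"turn":0,"fingers":92},{"dp":[0,0,0],"turn":0,"fingers":92},{"dp":[0,0,0],"turn":0,"fingers":92},{"dp":[0,0,0],"turn":0,"fingers":92}])

```text
time: 14.95
eef_pos: [596.1, 5.7, 0.9]
tcp_rot: [[-0.053, 0.999, 0.0], [0.999, 0.053, 0.0], [0.0, 0.0, -1.0]]
contact_force: [0.2, -0.8, 0.4]
finger_gap: 91.8
```

```bash
python3 -c "
from m import *
s=sense();print(s['time'],s['eef_pos'].round(1),s['finger_gap'],s['contact_force'].round(1))
for n in ['wrist']: snap(n,n+'11')
"
```

```text
14.95 [596.1   5.7   0.9] 91.83149769905708 [ 0.2 -0.8  0.4]
```

View pics/wrist11.png

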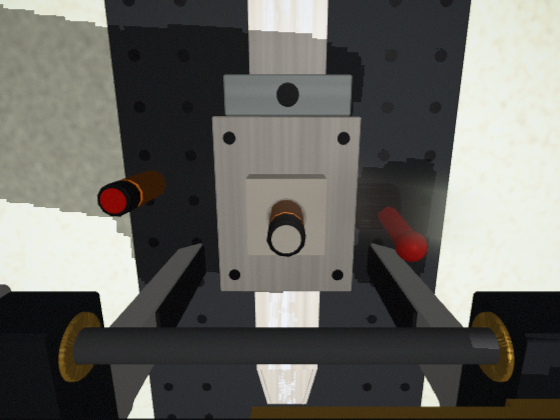

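The carriage is seated against the stop (front edge at row 117 touching the stop) and released, with the vial upright. Now I'll lift straight up, close the fingers, and go behind the wing.

>>> step_arm(steps=[{"dp":[0,0,-10],"turn":0,"fingers":92},{"dp":[0,0,-20],"turn":0,"fingers":92},{"dp":[0,0,-30],"turn":0,"fingers":92},{"dp":[0,0,-30],"turn":0,"fingers":92},{"dp":[0,0,-15],"turn":0,"fingers":92},{"dp":[0,0,0],"turn":0,"fingers":92},{"dp":[0,18,0],"turn":0,"fingers":0},{"dp":[0,18,0],"turn":0,"fingers":0},{"dp":[1,18,0],"turn":0,"fingers":0},{"dp":[0,0,0],"turn":0,"fingers":0},{"dp":[0,0,0],"turn":0,"fingers":0},{"dp":[0,0,0],"turn":0,"fingers":0}])

```text
time: 16.5
eef_pos: [649.2, 9.3, 105.6]
tcp_rot: [[-0.053, 0.999, -0.001], [0.999, 0.053, -0.0], [-0.0, -0.001, -1.0]]
contact_force: [0.1, 0.4, 0.3]
finger_gap: 35.3
```

>>> step_arm(steps=[{"dp":[0,0,0],"turn":0,"fingers":0},{"dp":[0,0,0],"turn":0,"fingers":0},{"dp":[0,0,0],"turn":0,"fingers":0},{"dp":[0,0,0],"turn":0,"fingers":0}])

```text
time: 17.0
eef_pos: [650.0, 9.5, 105.9]
tcp_rot: [[-0.053, 0.999, -0.0], [0.999, 0.053, 0.0], [0.0, -0.0, -1.0]]
contact_force: [0.3, 0.9, -0.2]
finger_gap: 0.6
```

```bash
python3 -c "
from m import *
s=sense();print(s['time'],s['eef_pos'].round(1),s['finger_gap'],s['contact_force'].round(1))
for n in ['wrist','scene']: snap(n,n+'12')
zoom('scene12',200,150,160,120,5)
"
```

```text
17.0 [650.    9.5 105.9] 0.5588676374914753 [ 0.3  0.9 -0.2]
```

View pics/wrist12.png

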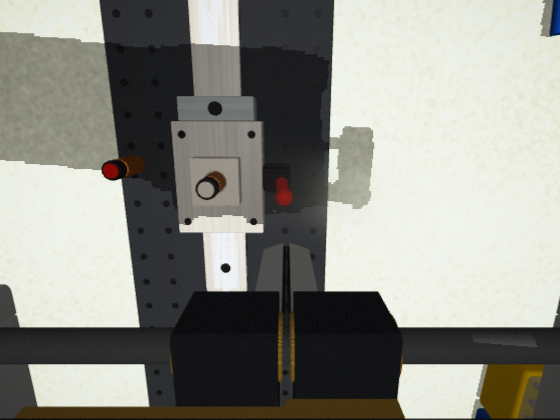

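View pics/scene12_z200_150.png

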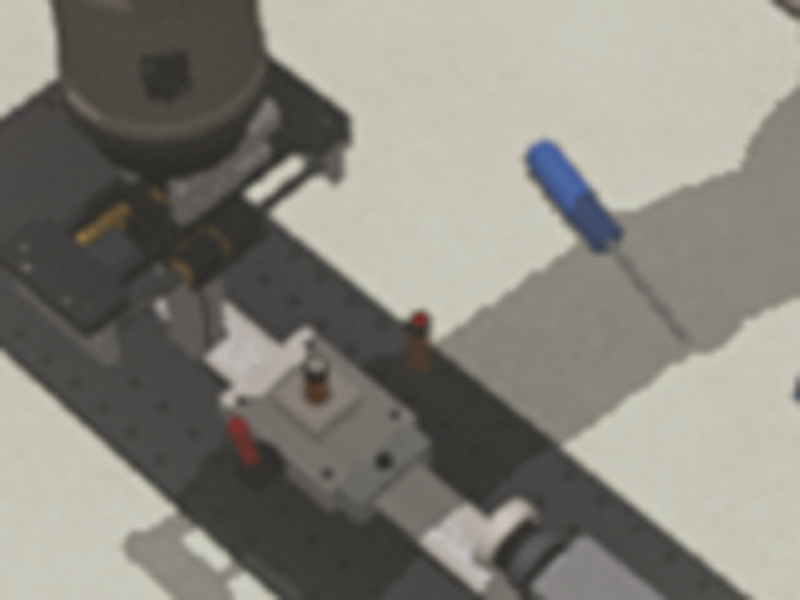

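```bash
python3 -c "
from m import *
carr('wrist12',[[171.5,121.5],[264,121],[263.5,232],[179.5,233]])
s=np.load('pics/wrist12.npz');e=sense();R=e['tcp_rot'];p=e['eef_pos']
im=s['img'].astype(int);m=(im[:,:,0]>90)&(im[:,:,1]<60)&(im[:,:,2]<60);m[:,:270]=0;m[:170]=0;m[230:]=0
ys,xs=np.where(m);print(xs.min(),xs.max(),ys.min(),ys.max())
b=[[(xs[ys>ys.max()-6]).mean(),ys.max()-5]];print(b,'ball in tool',(R.T@(ray(s,b,65)[0]-p)).round(1))
v=s['view'];RR=v[:3,:3];c=R.T@(-RR.T@v[:3,3]-p)
zoom('wrist12',240,150,100,120,5)
"
```

```text
centre [594.8  38.7] yaw [2.12 3.56] lens [np.float64(89.6), np.float64(70.8), np.float64(89.1), np.float64(70.0)] in tool [ 32.1 -53.5   0. ]
front in bench x,y 0.13987673804776096 -0.7803037798012175 mid y -0.07638343074384751 tcp bench -76.95649313704824 -53.60741318662762
276 292 178 205
[[np.float64(283.828125), np.int64(200)]] ball in tool [22.  -2.1 40.9]
```

View pics/wrist12_z240_150.png

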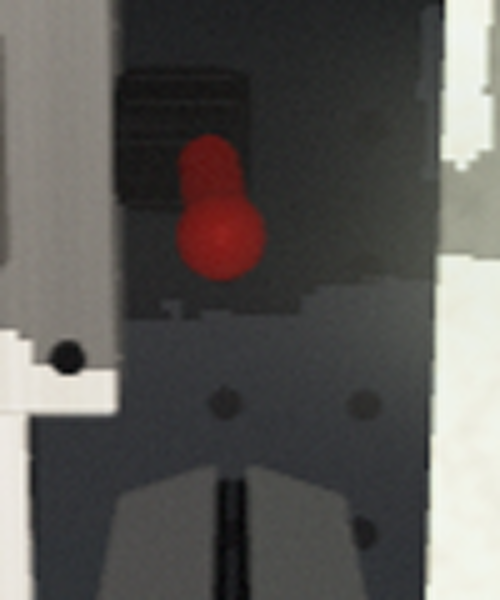

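The ball is about 9 mm ahead of the finger front, in line, and the wing leans about −0.2 rad. Descending behind it.

>>> step_arm(steps=[{"dp":[0,0,15],"turn":0,"fingers":0},{"dp":[0,0,20],"turn":0,"fingers":0},{"dp":[0,0,20],"turn":0,"fingers":0},{"dp":[0,0,12],"turn":0,"fingers":0},{"dp":[0,0,0],"turn":0,"fingers":0}])

```text
time: 17.73
eef_pos: [649.2, 9.3, 37.5]
tcp_rot: [[-0.053, 0.999, -0.002], [0.999, 0.053, -0.0], [-0.0, -0.002, -1.0]]
contact_force: [0.0, 0.4, 0.6]
finger_gap: 0.5
```

>>> step_arm(steps=[{"dp":[4,0,0],"turn":0,"fingers":0},{"dp":[4,0,0],"turn":0,"fingers":0},{"dp":[4,0,0],"turn":0,"fingers":0},{"dp":[4,0,0],"turn":0,"fingers":0}])

```text
time: 18.23
eef_pos: [649.4, 25.2, 39.4]
tcp_rot: [[-0.053, 0.999, 0.001], [0.999, 0.053, -0.0], [-0.0, 0.001, -1.0]]
contact_force: [-0.7, -3.6, 3.3]
finger_gap: 0.4
```

```bash
python3 -c "
from m import *
s=sense();print(s['time'],s['eef_pos'].round(1),s['finger_gap'],s['contact_force'].round(1))
for n in ['wrist','scene']: snap(n,n+'13')
zoom('scene13',200,150,160,120,5)
"
```

```text
18.225 [649.4  25.2  39.4] 0.36379788104908994 [-0.7 -3.6  3.3]
```

View pics/wrist13.png

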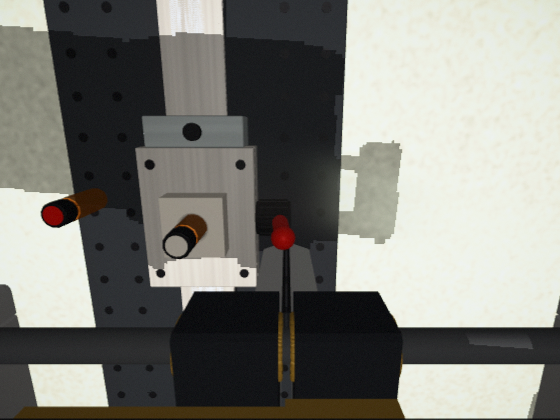

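View pics/scene13_z200_150.png

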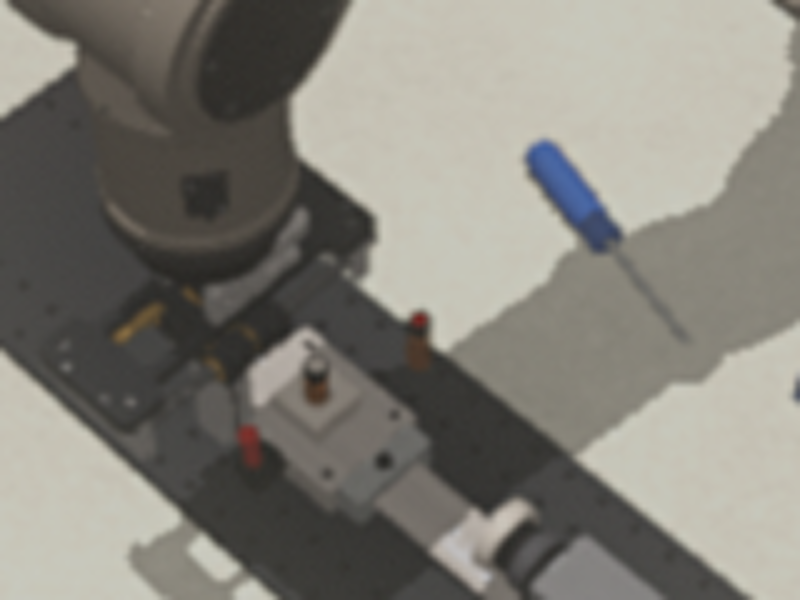

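The fingers are pushing the ball (3.6 N), the wing is near upright and following, and nothing else is touched. Continuing along the arc.

>>> step_arm(steps=[{"dp":[4,0,0],"turn":0,"fingers":0},{"dp":[4,0,0],"turn":0,"fingers":0},{"dp":[4,0,0],"turn":0,"fingers":0},{"dp":[4,0,0],"turn":0,"fingers":0},{"dp":[4,0,0],"turn":0,"fingers":0}])

```text
time: 18.95
eef_pos: [647.7, 45.5, 38.6]
tcp_rot: [[-0.053, 0.999, -0.001], [0.999, 0.053, -0.0], [-0.0, -0.001, -1.0]]
contact_force: [-0.7, -4.4, -3.4]
finger_gap: 0.8
```

>>> step_arm(steps=[{"dp":[3.5,0,1],"turn":0,"fingers":0},{"dp":[3,0,2],"turn":0,"fingers":0},{"dp":[3,0,2],"turn":0,"fingers":0},{"dp":[2.5,0,2.5],"turn":0,"fingers":0}])

```text
time: 19.45
eef_pos: [647.1, 57.4, 31.2]
tcp_rot: [[-0.053, 0.999, -0.001], [0.999, 0.053, -0.0], [-0.0, -0.001, -1.0]]
contact_force: [-1.3, -5.4, 1.8]
finger_gap: 0.6
```

```bash
python3 -c "
from m import *
s=sense();print(s['time'],s['eef_pos'].round(1),s['finger_gap'],s['contact_force'].round(1))
for n in ['wrist','scene']: snap(n,n+'14')
zoom('scene14',200,150,160,120,5)
"
```

```text
19.45 [647.1  57.4  31.2] 0.6469751230448385 [-1.3 -5.4  1.8]
```

View pics/wrist14.png

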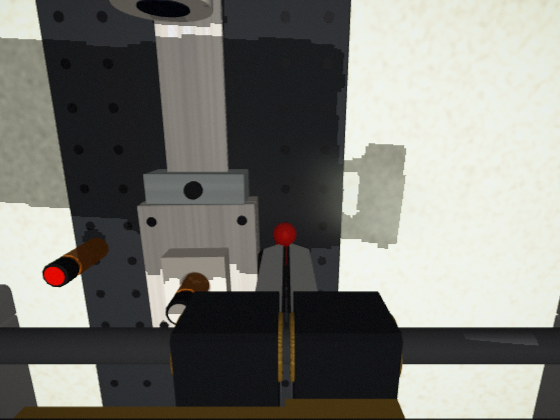

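View pics/scene14_z200_150.png

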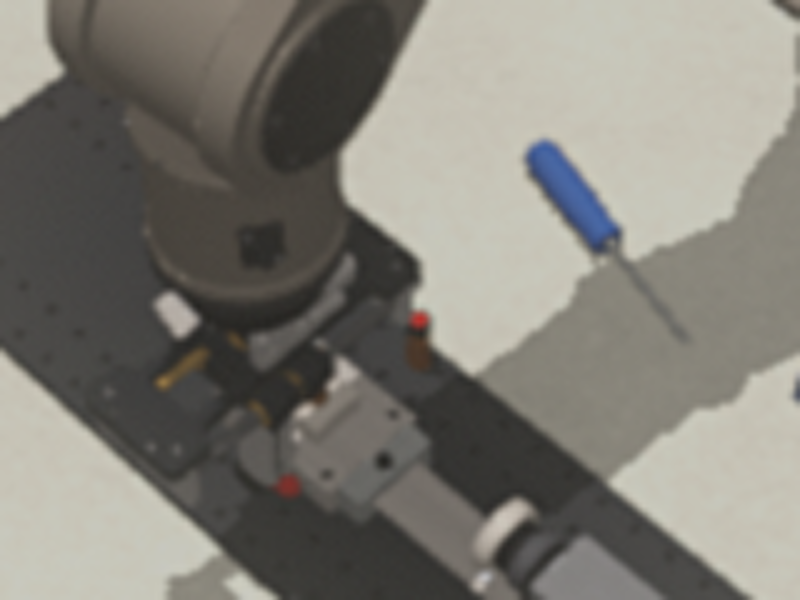

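>>> step_arm(steps=[{"dp":[2.5,0,2],"turn":0,"fingers":0},{"dp":[2.5,0,2.5],"turn":0,"fingers":0},{"dp":[2,0,3],"turn":0,"fingers":0},{"dp":[1.5,0,3],"turn":0,"fingers":0}])

```text
time: 20.05
eef_pos: [647.1, 65.3, 21.0]
tcp_rot: [[-0.052, 0.999, 0.0], [0.999, 0.052, -0.0], [-0.001, 0.0, -1.0]]
contact_force: [-0.8, -7.5, 2.7]
finger_gap: 0.5
```

>>> step_arm(steps=[{"dp":[1,0,2.5],"turn":0,"fingers":0},{"dp":[0.5,0,2],"turn":0,"fingers":0},{"dp":[0,0,0],"turn":0,"fingers":0}])

```text
time: 20.42
eef_pos: [647.3, 67.4, 16.6]
tcp_rot: [[-0.053, 0.999, 0.001], [0.999, 0.053, 0.0], [0.0, 0.001, -1.0]]
contact_force: [-0.3, -3.7, 3.1]
finger_gap: 0.7
```

```bash
python3 -c "
from m import *
s=sense();print(s['time'],s['eef_pos'].round(1),s['finger_gap'],s['contact_force'].round(1))
for n in ['wrist','scene']: snap(n,n+'15')
zoom('scene15',200,150,160,120,5)
"
```

```text
20.425 [647.3  67.4  16.6] 0.7483027333765269 [-0.3 -3.7  3.1]
```

View pics/scene15_z200_150.png

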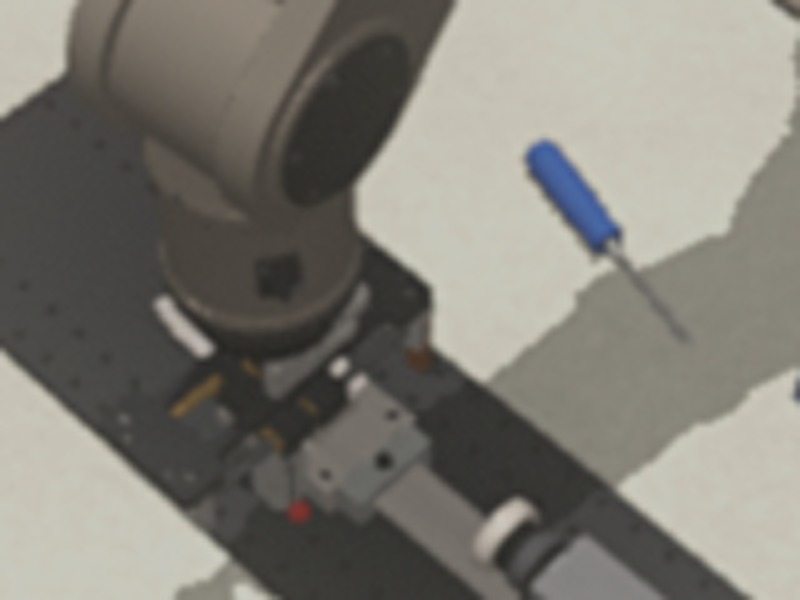

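View pics/wrist15.png

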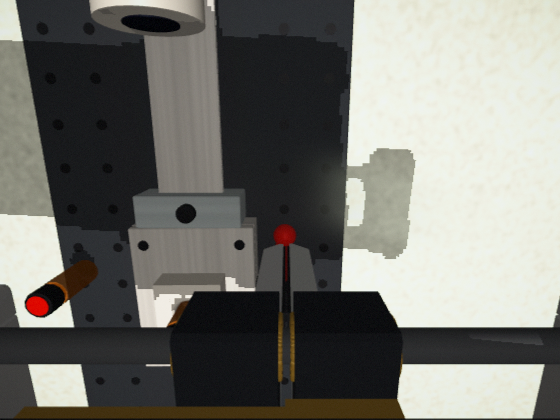

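The wing is at about 1.4 rad by geometry. Pressing down a little further.

>>> step_arm(steps=[{"dp":[0,0,1.5],"turn":0,"fingers":0},{"dp":[0,0,1.5],"turn":0,"fingers":0},{"dp":[0,0,0],"turn":0,"fingers":0}])

```text
time: 20.9
eef_pos: [647.3, 67.9, 13.5]
tcp_rot: [[-0.053, 0.999, 0.001], [0.999, 0.053, 0.001], [0.001, 0.001, -1.0]]
contact_force: [1.6, -2.0, 3.9]
finger_gap: 0.5
```

>>> step_arm(steps=[{"dp":[0,0,1],"turn":0,"fingers":0},{"dp":[0,0,1],"turn":0,"fingers":0},{"dp":[0,0,0],"turn":0,"fingers":0}])

```text
time: 21.28
eef_pos: [647.5, 68.1, 11.7]
tcp_rot: [[-0.053, 0.999, 0.001], [0.999, 0.053, 0.001], [0.001, 0.001, -1.0]]
contact_force: [0.6, -1.1, 6.7]
finger_gap: 0.4
```

>>> step_arm(steps=[{"dp":[0,0,1],"turn":0,"fingers":0},{"dp":[0,0,0],"turn":0,"fingers":0},{"dp":[0,0,0],"turn":0,"fingers":0}])

```text
time: 21.65
eef_pos: [647.6, 68.1, 11.2]
tcp_rot: [[-0.053, 0.999, 0.001], [0.999, 0.053, 0.001], [0.001, 0.001, -1.0]]
contact_force: [-1.5, -1.2, 12.8]
finger_gap: 0.5
```

```bash
python3 -c "
from m import *
s=sense();print(s['time'],s['eef_pos'].round(1),s['finger_gap'],s['contact_force'].round(1))
"
```

```text
21.65 [647.6  68.1  11.2] 0.4533892660281287 [-1.5 -1.2 12.8]
```

The force jumped to 12.8 N with almost no motion, so the wing is at its end stop. Backing off upward to check.

>>> step_arm(steps=[{"dp":[0,0,-5],"turn":0,"fingers":0},{"dp":[0,0,-15],"turn":0,"fingers":0},{"dp":[0,0,-30],"turn":0,"fingers":0},{"dp":[0,0,-40],"turn":0,"fingers":0},{"dp":[0,0,-40],"turn":0,"fingers":0},{"dp":[-20,0,-20],"turn":0,"fingers":0},{"dp":[-30,0,-20],"turn":0,"fingers":0},{"dp":[-30,0,0],"turn":0,"fingers":0},{"dp":[-30,0,0],"turn":0,"fingers":0},{"dp":[0,0,0],"turn":0,"fingers":0},{"dp":[0,0,0],"turn":0,"fingers":0}])

```text
time: 23.02
eef_pos: [652.4, -42.6, 180.1]
tcp_rot: [[-0.053, 0.999, -0.001], [0.999, 0.053, 0.0], [0.0, -0.001, -1.0]]
contact_force: [-0.3, 0.6, 0.4]
finger_gap: 0.7
```

```bash
python3 -c "
from m import *
s=sense();print(s['time'],s['eef_pos'].round(1),s['contact_force'].round(1))
for n in ['wrist','scene','side']: snap(n,n+'16')
zoom('scene16',220,180,120,90,6);zoom('side16',190,170,120,90,6);zoom('wrist16',120,60,200,150,4)
"
```

```text
23.025 [652.4 -42.6 180.1] [-0.3  0.6  0.4]
```

View pics/scene16_z220_180.png

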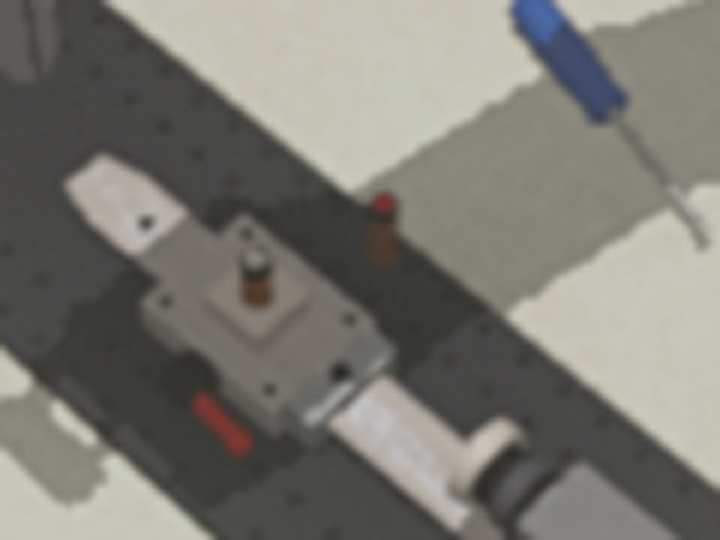

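View pics/side16_z190_170.png

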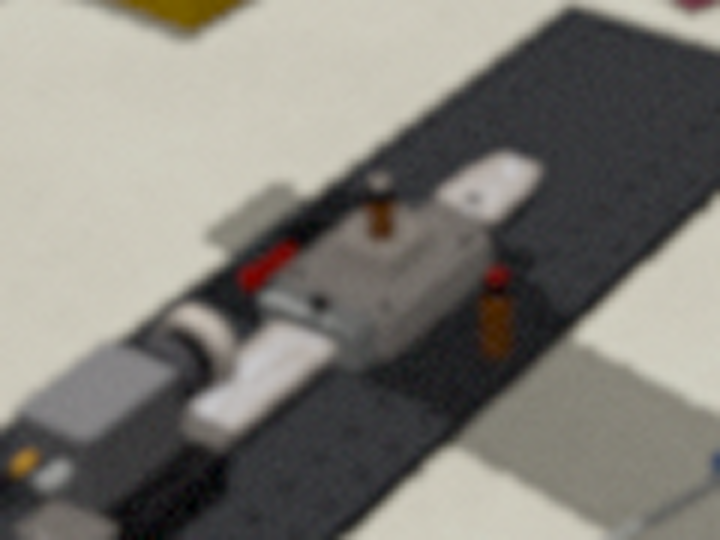

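View pics/wrist16.png

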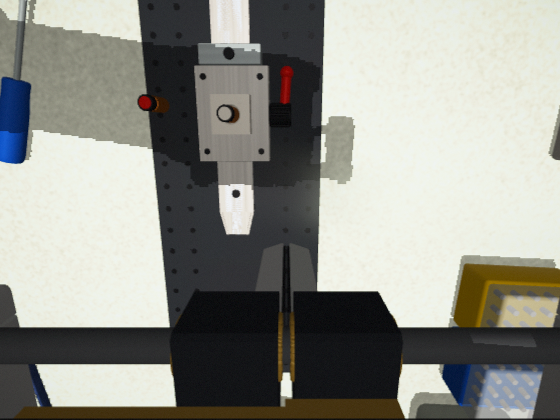

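The wing lies level towards the camera: ball (287,70), hub (280,114). The vial is upright in its nest and the red vial untouched. One numeric check before hand-in.

```bash
python3 -c "
from m import *
carr('wrist16',[[194.8,66.3],[268.6,65],[269.6,160.5],[201,161.5]])
s=np.load('pics/wrist16.npz');v=np.load('pics/scene16.npz');S=np.load('pics/side16.npz')
def red(im,box):
    x0,y0,x1,y1=box;i=im.astype(int);m=np.zeros(im.shape[:2],np.uint8);m[y0:y1,x0:x1]=((i[:,:,0]>75)&(i[:,:,1]<55)&(i[:,:,2]<60))[y0:y1,x0:x1];ys,xs=np.where(m>0);return xs,ys
xs,ys=red(s['img'],(272,60,300,110));a=[xs[ys<ys.min()+8].mean()+.5,ys.min()+5.]
xs,ys=red(v['img'],(245,240,268,262));print(xs.min(),xs.max(),ys.min(),ys.max());b=[258.5+1.2,180+437/6]
P=lambda q:q['mtx']@q['view'][:3]
X=cv2.triangulatePoints(P(s),P(v),np.array(a,float),np.array(b,float)).ravel();X=X[:3]/X[3];print(a,b,'ball',X.round(1))
vt=ray(s,[[225.5,113.5]],79)[0];print('vial top',vt.round(1))
"
```

```text
centre [596.4  38.1] yaw [3.05 3.92] lens [np.float64(88.9), np.float64(69.4), np.float64(89.0), np.float64(69.1)] in tool [ 82.6 -51.8   0.1]
front in bench x,y -0.5745619467691858 -1.6303036148495702 mid y -1.6500705782893557 tcp bench -128.0943190052214 -53.54867979507477
252 261 245 254
[np.float64(286.85714285714283), np.float64(71.0)] [259.7, 252.83333333333331] ball [644.8  82.7  23.5]
vial top [596.4  38.   79. ]
```

View pics/wrist16_z120_60.png

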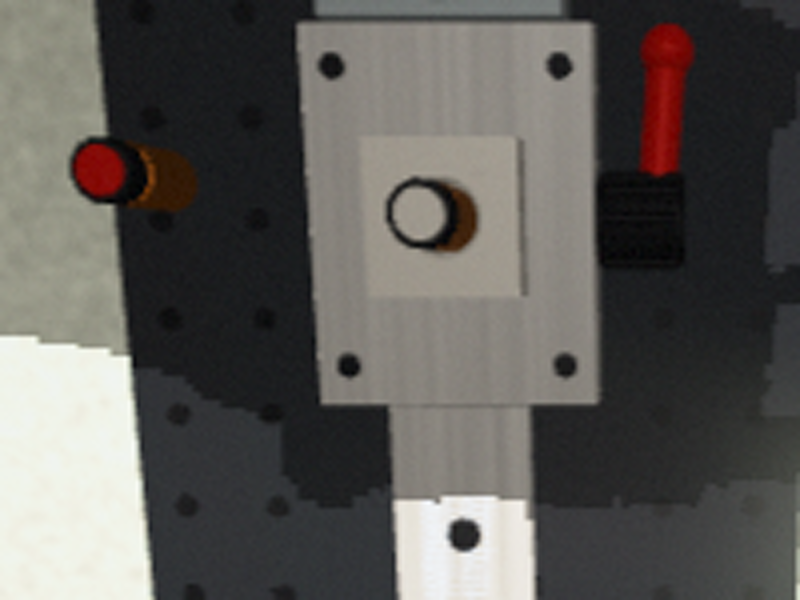

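```bash
python3 -c "
from cell import workorder,sense
print(sense()['time'],sense()['contact_force'].round(1)); print(workorder.sign_off())"
```

```text
23.175 [-0.7  0.2 -0.9]
the job is handed in; nothing more can be done
None
```

The carriage is home against the steel stop with its clamp tightened and the vial standing in its nest. I handed the job in at 23.2 s; no verdict was reported.

I gripped the carriage behind the knob, turned it about 10° into line, slid it onto the rail from the tapered end and pushed until it met the stop. I then swung the red wing over with the closed fingers and backed clear.

**Last checks:**
- **Home position:** the front face is about 0.6 mm from the stop and the carriage parallel within about 1°, with a contact force of about 7 N on seating.
- **Knob:** the wing's ball sits at z ≈ 23.5 mm against 25 mm for the knob's axis, so it is level. It resisted at 12.8 N, which I took as the end stop.
- **Vials:** the vial's top is within about 1 mm of the carriage's centre, and the red-topped vial shows no movement. I did not measure the blue rack, beaker or cap box at the end, but the arm never went near them.
- **Robot:** it touches nothing; the force reading is about 1 N.

**What disagreed:**
- **Fingertips:** they were about 31 mm higher than the tool description says. A first partial close met nothing, so I measured the offset in the images and corrected for it.
- **Sideways position:** the last view put the carriage 1.6 mm off the rail's line, against 0.6 mm or less in earlier views. That is within the cameras' 2 mm accuracy and the 4 mm limit.

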